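Sort the pegs, blanks and die at the peg press

ROBOT

A 7-joint arm with a two-finger parallel gripper is mounted at the origin on the work surface. World frame = base frame: x ahead of the robot, y to its left, z up, the work surface at z = 0. Lengths are in mm, angles in rad, forces in N, time in s.
With the tool pointing down it reaches from about 425 to 800 mm from the base axis. Payload 8.3 kg.
Tool frame: the origin (TCP) lies midway between the tips of the shut fingers; the grasp point (between the pads) lies ctrl.grasp_offset behind it (ctrl.grasp_offset is the distance from the TCP to the grasp point, in mm); z points along the fingers, y is the direction in which the jaws open and shut (so a half turn about z gives the same grasp; the last joint's range is limited). The gripper opens to 85 mm and grips with 20 to 120 N. Pads are 22 mm wide; open, the fingers measure 114 mm over their backs; the gripper's body (76 mm by 85 mm) begins 54 mm behind the grasp point. The pads swing forward as they close: fully open they stand 13 mm farther back than shut.
Start: joints at [1.102, 0.383, 0.016, 1.37, -0.006, 1.388, -0.046], TCP at [246.756, -574.205, 191.579] pointing down, gripper open.
Joint ranges: [-2.95, 2.95], [-0.25, 2.06], [-1.52, 1.56], [0.18, 2.33], [-1.44, 4.58], [0.02, 2.06], [-3.01, 3.01]. Speed limits (rad/s): [2.39, 2.39, 3.01, 3.01, 3.14, 3.14, 3.14].

INTERFACE

Orientations are given as a unit quaternion [w, x, y, z].
In Python, from bench import ctrl gives the robot as it stands. The module is installed in compiled form; this text tells all that it offers.
- The arm moves only by the tool step_arm, never from a script. Its argument "motion" is a list of rows, each an object with "dp": the shift along the tool's x, y, z in cm, a list of three; "angular": the turn, a rotation vector about the tool's x, y, z in rad, a list of three; "hand": the opening, from 0 (shut) to 1 (fully open). A call has 1 to 12 rows; each row shifts and turns the commanded pose from where the row before left it, along the tool's axes as they then stand; what a row does not reach is not made up. A row lasts 1/8 s, in which the tool goes at most 62.5 mm and 10.7 degrees, less where a joint would pass 70% of its speed; a pose out of reach is approached as far as the arm can. A call with a gripper value outside its range is refused whole. The fingers move at their own pace and stop on an object; "squeeze" is the grip in N (left out, the last holds). Time passes only in rows, so rows that do not move let the fingers close. It gives the time, the measured TCP pose, the force and the opening at its end, in the units of the state.
- ctrl.observe(): the state, without advancing time (a new reading comes with each control period).
- ctrl.grab_frame(name): name is "side" or "top" or "wrist"; returns (picture, depth): 400x640x3 uint8, red, green, blue; 400x640 float32, mm along the optical axis (not along the pixel's ray), 0 where there is no reading.
- ctrl.camera_model(name): a dict with "vertical_fov" (degrees; the focal length in pixels is half the picture's height over the tangent of half this angle, whatever the lens; pixels are square), "cx", "cy" (the principal point, pixels), "distortion" ([k1, k2, p1, p2, k3] as OpenCV has them; the pictures are not rectified), "pose" (4x4, takes a point from camera to world coordinates). Camera axes: x right, y down, z forward; pixel columns grow to the right and rows downward; lengths in mm; the calibration is good to about 2 mm. A picture is of the moment at which its call begins: read the wrist's pose just before it. camera_model takes no time and is no camera call; for the wrist camera it gives the pose at the moment of the call.
- ctrl.sign_off(): hands the job in, once; it reports no verdict.
The state is a dict: "clock": time; "qpos": joint angles; "joint_vel": joint speeds; "joint_torque": joint torques, N m; "tool_pos": TCP position; "ee_rot": TCP orientation; "wrist_force": force on the tool from outside, world axes, zero at the start; "torque": the same for the moment, N m; "grip_width": finger opening in mm.
Only numpy, scipy, OpenCV 4.12 (cv2) and the standard library are available. Lean on these libraries where they do the work, as an engineer would, in place of code of your own. Each camera call takes 0.05 s, during which the arm holds its last target.

TASK

Sort the mixed parts on the bench: lay both finished pegs flat on the floor of the green tray, lay both square blanks flat on the cutting board, lengthways along its long side and wholly on it without stacking them, and put the steel die ring flat in the round dish. Leave the caliper where it lies.

Things in the scene. Friction and masses are not known exactly. Their poses are not given: they have to be found in the camera images.
- peg1: finished rosewood tuning peg lying flat, one of two alike, 80 mm long, about 14 g: disc-shaped thumb head (diameter 24 mm, 11 mm thick, centred at x = -30 mm), round shank (diameter 11 mm, x = -20 to +26 mm), thin tip (diameter 7 mm, x = +26 to +38 mm). Origin on the shank's axis, 5.5 mm above what it lies on; x runs from head to tip, z up at the start. Grip the shank across y at the origin.
- peg2: finished rosewood tuning peg lying flat, one of two alike, 80 mm long, about 14 g: disc-shaped thumb head (diameter 24 mm, 11 mm thick, centred at x = -30 mm), round shank (diameter 11 mm, x = -20 to +26 mm), thin tip (diameter 7 mm, x = +26 to +38 mm). Origin on the shank's axis, 5.5 mm above what it lies on; x runs from head to tip, z up at the start. Grip the shank across y at the origin.
- blank1: unshaped rosewood peg blank, one of two alike: a plain square stick 80 x 16 x 16 mm, about 20 g, lying on the bench. Origin at its centre, 8 mm above what it lies on; x runs along its length, z is up at the start.
- blank2: unshaped rosewood peg blank, one of two alike: a plain square stick 80 x 16 x 16 mm, about 20 g, lying on the bench. Origin at its centre, 8 mm above what it lies on; x runs along its length, z is up at the start.
- die: steel shaping die: a short thick ring standing on its flat face with its hole upright, outer diameter 30 mm, hole 12 mm, 16 mm tall, about 70 g. Origin at the centre of its underside, z up.
- tray: peg tray of translucent green plastic, open-topped and rectangular, fixed to the bench, outside 110 mm along its x, 140 mm along its y, 20 mm high, walls and floor 3 mm thick. Origin at the centre of its underside, on the bench.
- board: small flat rectangular hardwood cutting board, fixed to the bench, 110 mm along its x, 150 mm along its y (its long side), 15 mm thick. Origin at the centre of its underside, on the bench.
- dish: round shallow dark steel dish, fixed to the bench, outer diameter 100 mm at the rim and 92 mm at the foot, 15 mm high, wall 3 mm, floor 4 mm thick. Origin at the centre of its underside, on the bench.
- caliper: chrome digital caliper lying on the bench to the robot's right, 235 mm long along its x, 70 mm across its jaws (y = -46 to +24 mm), 15 mm high. A loose bystander, not to be moved. Origin at the centre of its beam on the underside.
- press: aluminium peg shaping press with a short steel lever, fixed to the bench at the robot's left; a bystander and obstacle. Base 180 mm along x, 120 mm along y, 303 mm high in all; the lever, on its far side (y = 60 to 96 mm), leans to -x. Origin at the centre of its underside.
Mind the look-alikes: they are no part of the job. Of the things shaped like the board, the wooden one is meant. What is shaped like the peg2 but orange or turquoise is not meant.

How it is judged (in metres and radians):
At the end, for the whole second after the job is handed in: Both pegs level on the tray floor (8 degrees); both blanks flat on the board, within 17 degrees of its long side, centres within 52 mm (its x) and 45 mm (its y) of its centre; the die flat (8 degrees) in the dish within 40 mm of its centre; all released and at rest (x of peg1 in the frame of tray between -0.055 and 0.055 m and y of peg1 in the frame of tray between -0.07 and 0.07 m and z of peg1 in the frame of tray between 0.004 and 0.0125 m and angle between peg1's own x axis and vertical between 1.42 and 1.72 rad and x of peg2 in the frame of tray between -0.055 and 0.055 m and y of peg2 in the frame of tray between -0.07 and 0.07 m and z of peg2 in the frame of tray between 0.004 and 0.0125 m and angle between peg2's own x axis and vertical between 1.42 and 1.72 rad and x of blank1 in the frame of board between -0.052 and 0.052 m and y of blank1 in the frame of board between -0.045 and 0.045 m and z of blank1 in the frame of board between 0.019 and 0.027 m and angle between the x axis of each of blank1, blank2 and the y axis of board, either way round below 0.3 rad and x of blank2 in the frame of board between -0.052 and 0.052 m and y of blank2 in the frame of board between -0.045 and 0.045 m and z of blank2 in the frame of board between 0.019 and 0.027 m and horizontal distance between die and dish below 0.04 m and z of die in the frame of dish between 0 and 0.026 m and (angle between die's own z axis and vertical below 0.15 rad or angle between die's own z axis and vertical above 2.99 rad) and linear speed of each of peg1, peg2, blank1, blank2, die below 0.02 m/s and angular speed of each of peg1, peg2, blank1, blank2, die below 0.3 rad/s); the robot touches nothing.
It fails at once if the caliper is moved by more than 20 mm (distance of caliper from where it was at the start of the episode above 0.02 m).
It also fails if it takes over 128 s, if anything falls off the work surface, if the arm or the gripper's body presses on something with over 40 N, if the wrist force passes 120 N, or if a joint passes its speed limit or range.

## Working session

There is one attempt and no reset: what is moved stays moved. The work goes in short steps, Python scripts to look and compute and a tool call to move; the robot and the scene stay as the last step left them, time stands still between calls to the robot, and variables do not carry over. Pictures are saved under pics/ and viewed, and the job is handed in when it is done.

Besides the shell and the picture viewer there is one more tool, called after "Emit:" as name(argument=value, ...), one argument or row to a line, values as JSON. step_arm: Moves the arm, as the interface text tells. Its arguments: {"type":"object","properties":{"motion":{"type":"array"},"squeeze":{"type":"number"}},"required":["motion"]}

```bash
mkdir -p pics; ls; python3 - <<'E'
from bench import ctrl
import cv2,numpy as np
s=ctrl.observe(); print(s); print(ctrl.grasp_offset)
for n in ("top","side"):
    m=ctrl.camera_model(n); print(n,m)
    im,d=ctrl.grab_frame(n); np.savez(f"{n}0.npz",im=im,d=d)
    cv2.imwrite(f"pics/{n}0.png",im[:,:,::-1])
print(ctrl.camera_model("wrist"))
E
```

```text
pics
{'clock': 0.0, 'qpos': array([ 1.10207841,  0.38423226,  0.01636156,  1.37113492, -0.00631506,
        1.38823143, -0.04649636]), 'joint_vel': array([-4.95266472e-04,  1.62365531e-03, -1.42151342e-03,  7.60802758e-04,
       -6.59718845e-04, -7.49481492e-05,  8.23165282e-04]), 'joint_torque': array([-3.11938011e-04, -6.27596569e+01,  8.44191313e-01, -3.71826339e+01,
        1.65248907e-02,  1.40644633e-02,  6.35790940e-06]), 'tool_pos': array([ 246.54497051, -573.68254853,  190.59124843]), 'ee_rot': array([-9.56952321e-04,  9.79476357e-01,  2.01556713e-01, -2.05083167e-04]), 'wrist_force': array([ 0.46765307, -0.21642895,  0.06858202]), 'torque': array([ 0.04226883, -0.07982552,  0.02566683]), 'grip_width': 85.3933479038497}
18.700000000000003
top {'vertical_fov': 42.55082395596749, 'cx': 318.2343695019891, 'cy': 201.97331486522606, 'distortion': array([-0.1143616,  0.       ,  0.       ,  0.       ,  0.       ]), 'pose': array([[-1.90890190e-02, -9.92009367e-01,  1.24711765e-01,
         3.66181739e+02],
       [-9.99647547e-01,  2.12384472e-02,  1.59283094e-02,
         3.0853
[... 538 characters left out ...]
2],
       [-1.63115756e-02, -8.69710607e-01, -4.93292402e-01,
         6.02836408e+02],
       [ 0.00000000e+00,  0.00000000e+00,  0.00000000e+00,
         1.00000000e+00]])}
{'vertical_fov': 62.69472152189823, 'cx': 315.7720895627266, 'cy': 200.63325410523402, 'distortion': array([-0.05917922,  0.        ,  0.        ,  0.        ,  0.        ]), 'pose': array([[ 3.94941142e-01, -8.82911581e-01, -2.53946124e-01,
         3.10394461e+02],
       [-9.18705406e-01, -3.79964452e-01, -1.07737605e-01,
        -5.47447341e+02],
       [-1.36772041e-03,  2.75851690e-01, -9.61199238e-01,
         3.73193704e+02],
       [ 0.00000000e+00,  0.00000000e+00,  0.00000000e+00,
         1.00000000e+00]])}
```

View pics/top0.png

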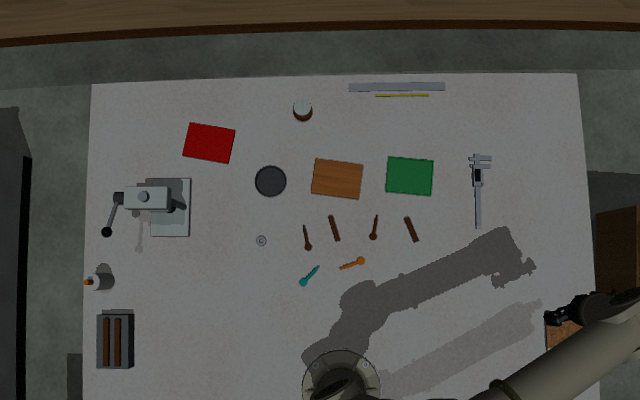

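View pics/side0.png

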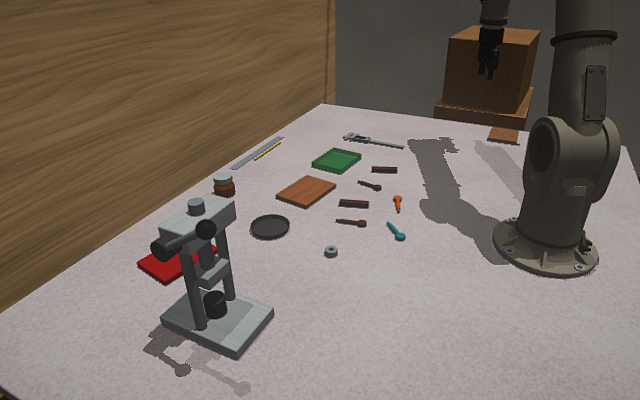

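The top view shows the pegs near (307,237) and (375,227), and the blanks near (334,228) and (411,229). The die is at (261,240), the dish at (270,181), the board at (337,179), the tray at (410,176) and the caliper at (478,190). The red board and the orange and turquoise pegs are decoys.

```bash
cat > h.py <<'E'
import numpy as np,cv2
from scipy.spatial.transform import Rotation as R
def K(m):
    f=200/np.tan(np.radians(m["vertical_fov"])/2)
    return np.array([[f,0,m["cx"]],[0,f,m["cy"]],[0,0,1.]])
def cast(m,px,z):
    px=np.asarray(px,float).reshape(-1,1,2)
    u=cv2.undistortPoints(px,K(m),np.asarray(m["distortion"]))[:,0]
    P=m["pose"]; d=np.c_[u,np.ones(len(u))]@P[:3,:3].T; o=P[:3,3]
    t=(z-o[2])/d[:,2]; return o+d*t[:,None]
def proj(m,pts):
    P=np.linalg.inv(m["pose"]); r=cv2.Rodrigues(P[:3,:3])[0]
    return cv2.projectPoints(np.asarray(pts,float).reshape(-1,1,3),r,P[:3,3],K(m),np.asarray(m["distortion"]))[0][:,0]
def comps(mask,amin):
    n,l,s,c=cv2.connectedComponentsWithStats(mask.astype(np.uint8),connectivity=8)
    return [(l==i,s[i],c[i]) for i in range(1,n) if s[i,4]>=amin]
def rect(m,mask,z):
    v,u=np.nonzero(mask); p=cast(m,np.c_[u,v],z)[:,:2].astype(np.float32)
    c,(a,b),th=cv2.minAreaRect(p)
    bx=cv2.boxPoints((c,(a,b),th)); e=bx[1]-bx[0]; f=bx[2]-bx[1]
    L=e if np.hypot(*e)>np.hypot(*f) else f
    return np.array(c),max(a,b),min(a,b),np.degrees(np.arctan2(L[1],L[0])),p
E
cat > look.py <<'E'
import sys; from h import *
from bench import ctrl
m=ctrl.camera_model("top"); im=np.load("top0.npz")["im"]
hsv=cv2.cvtColor(im,cv2.COLOR_RGB2HSV); H,S,V=hsv[...,0],hsv[...,1],hsv[...,2]
roi=np.zeros(H.shape,bool); roi[130:300,240:500]=1
for n,mk,z,am in [("wood",(S>90)&((H<20)|(H>170)),7,30),("green",(S>100)&(H>50)&(H<80),20,100),("dark",(V<75)&(S<90),10,300),("tur",(S>100)&(H>82)&(H<105),5,20)]:
    for k,s,c in comps(mk&roi,am):
        cc,a,b,t,p=rect(m,k,z); print(n,s,c.round(1),"W",cc.round(1),round(a,1),round(b,1),round(t,1),"hsv",np.median(hsv[k],0))
print(cast(m,[[261,240],[478,190],[478,155],[477,227]],5).round(1))
cv2.imwrite("pics/top0z.png",cv2.resize(im[140:290,240:500,::-1],None,fx=3,fy=3,interpolation=cv2.INTER_CUBIC))
E
python3 look.py
```

```text
wood [ 311  158   52   41 1696] [336.5 178.4] W [635.3  -2. ] 149.4 109.9 81.1 hsv [ 14. 183.  93.]
wood [370 215   7  25  78] [373.6 230. ] W [ 482.4 -109.9] 74.3 16.0 -5.9 hsv [ 12.  201.5  42. ]
wood [328 216  12  25 116] [333.6 228. ] W [481.9  10.8] 78.1 13.6 15.8 hsv [ 12.  195.5  45. ]
wood [405 217  14  25 130] [411.1 229.3] W [ 473.1 -225.5] 76.9 15.4 21.1 hsv [ 12. 196.  44.]
wood [303 225   8  26  80] [306.1 239.7] W [454.9  93.8] 77.4 16.1 5.4 hsv [ 12. 202.  41.]
wood [340 257  25  13 111] [354.1 262.9] W [375.8 -41.7] 77.7 22.6 -78.0 hsv [ 15. 255. 112.]
green [ 386  157   48   39 1629] [409.5 175.6] W [ 636.9 -225.3] 141.3 110.7 83.3 hsv [ 70. 179.  80.]
dark [255 165  32  32 793] [270.2 180.8] W [632.4 202. ] 97.1 96.1 -0.6 hsv [110.  23.  43.]
dark [ 341  227  159   73 4592] [437.5 273.4] W [ 304.5 -276.2] 531.2 168.1 -69.8 hsv [15.  8. 67.]
tur [299 266  20  20  97] [307.6 276.8] W [340.1  87.4] 76.8 19.2 -46.2 hsv [ 90. 255.  87.]
[[ 449.6  233.1    5. ]
 [ 589.7 -439.5    5. ]
 [ 700.2 -446.4    5. ]
 [ 475.  -429.9    5. ]]
```

View pics/top0z.png

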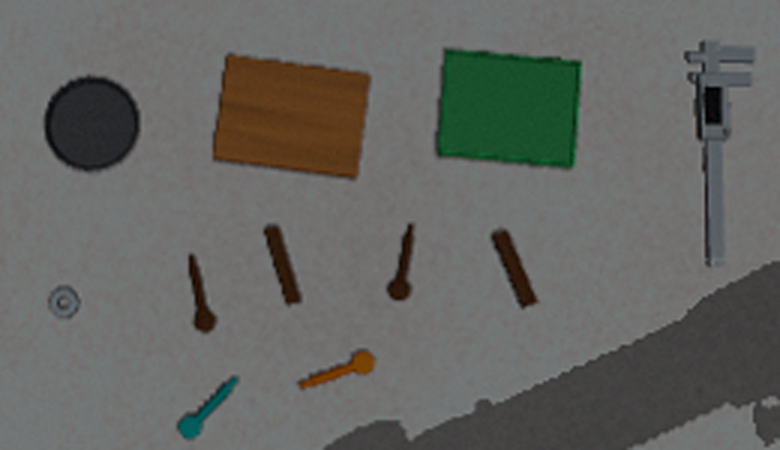

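Emit:
step_arm(
  motion=[
    {"dp": [4.3, -2.9, 0.4], "angular": [0, 0, 0], "hand": 1},
    {"dp": [4.3, -2.9, 0.4], "angular": [0, 0, 0], "hand": 1},
    {"dp": [4.3, -2.9, 0.4], "angular": [0, 0, 0], "hand": 1},
    {"dp": [4.3, -2.9, 0.4], "angular": [0, 0, 0], "hand": 1},
    {"dp": [4.3, -2.9, 0.4], "angular": [0, 0, 0], "hand": 1},
    {"dp": [4.3, -2.9, 0.4], "angular": [0, 0, 0], "hand": 1},
    {"dp": [4.3, -2.9, 0.4], "angular": [0, 0, 0], "hand": 1},
    {"dp": [4.3, -2.9, 0.4], "angular": [0, 0, 0], "hand": 1},
    {"dp": [0, 0, 0], "angular": [0, 0, 0], "hand": 1},
    {"dp": [0, 0, 0], "angular": [0, 0, 0], "hand": 1},
  ],
  squeeze=30,
)

```text
clock: 1.35
tool_pos: [470.7, -225.7, 159.3]
ee_rot: [-0.0, 0.979, 0.202, -0.0]
wrist_force: [-0.7, -1.1, 0.7]
grip_width: 85.1
```

```bash
cat > w.py <<'E'
import sys; from h import *
from bench import ctrl
# usage: w.py name z  -> wrist pic, wood masks at plane z
def state():
    s=ctrl.observe(); q=s["ee_rot"]; r=R.from_quat([q[1],q[2],q[3],q[0]]).as_matrix()
    return s,r
if __name__=="__main__":
    nm=sys.argv[1]; z=float(sys.argv[2])
    s,r=state(); m=ctrl.camera_model("wrist"); im,d=ctrl.grab_frame("wrist"); np.savez(nm+".npz",im=im,d=d,pose=m["pose"])
    cv2.imwrite(f"pics/{nm}.png",im[:,:,::-1])
    yaw=np.degrees(np.arctan2(r[1,0],r[0,0])); print("tcp",s["tool_pos"].round(1),"yaw",yaw.round(2),"w",round(s["grip_width"],1))
    hsv=cv2.cvtColor(im,cv2.COLOR_RGB2HSV); H,S,V=hsv[...,0],hsv[...,1],hsv[...,2]
    for n,mk in [("wood",(S>100)&((H<20)|(H>170))&(V<130)),("green",(S>100)&(H>50)&(H<80))]:
        mk=cv2.morphologyEx(mk.astype(np.uint8),cv2.MORPH_OPEN,np.ones((3,3)))
        for k,st,c in comps(mk,250):
            edge=st[0]==0 or st[1]==0 or st[0]+st[2]>=640 or st[1]+st[3]>=400
            cc,a,b,t,p=rect(m,k,z); print(n,"EDGE" if edge else "",c.round(0),st[4],"W",cc.round(1),"mean",p.mean(0).round(1),round(a,1),round(b,1),"dir",round(t,1),np.median(hsv[k],0))
E
python3 w.py wA 16
```

```text
tcp [ 470.7 -225.7  159.3] yaw 23.25 w 85.1
wood EDGE [196.   5.] 285 W [572.6 -62.4] mean [574.8 -63.4] 28.5 11.8 dir -68.3 [ 12. 141. 116.]
wood  [131. 194.] 796 W [374.5 -48.8] mean [379.2 -55.5] 78.7 21.6 dir -66.7 [  9. 164.  94.]
green EDGE [389.  37.] 11603 W [ 633.7 -225.8] mean [ 618.7 -236.1] 137.3 105.0 dir 83.9 [ 68. 131. 104.]
```

View pics/wA.png

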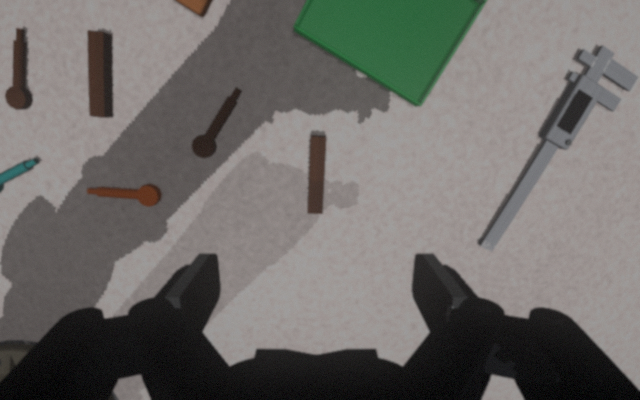

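The wrist view shows the right blank at (317,172), a peg at (217,125), the second blank at (100,75) and the second peg at (18,68). The wood is paler and greyer here, so I'll retune the mask.

```bash
cat > a.py <<'E'
from h import *
f=np.load("wA.npz"); im=f["im"]
hsv=cv2.cvtColor(im,cv2.COLOR_RGB2HSV)
for u,v in [(317,172),(317,205),(317,135),(217,125),(205,146),(100,75),(18,95),(180,200),(300,250),(30,370)]: print(u,v,im[v,u],hsv[v,u],f["d"][v,u])
E
python3 a.py
```

```text
317 172 [75 55 47] [ 9 95 75] 330.37994
317 205 [71 54 49] [ 7 79 71] 339.33173
317 135 [72 66 64] [ 8 28 72] 327.72733
217 125 [44 35 30] [11 81 44] 322.55252
205 146 [48 37 30] [12 96 48] 327.06955
100 75 [68 50 41] [ 10 101  68] 303.9961
18 95 [67 49 42] [ 8 95 67] 312.42697
180 200 [89 85 84] [ 6 14 89] 355.00235
300 250 [157 152 151] [  5  10 157] 371.59973
30 370 [14 13 11] [20 55 14] 71.436455
```

```bash
sed -i 's/(S>100)&((H<20)|(H>170))&(V<130)/(S>52)\&(H<18)\&(V<100)\&(V>25)/; s/comps(mk,250)/comps(mk,400)/' w.py
cat > a.py <<'E'
from h import *
from bench import ctrl
import sys
f=np.load(sys.argv[1]+".npz"); im=f["im"]; z=float(sys.argv[2]); m=ctrl.camera_model("wrist"); m["pose"]=f["pose"]
hsv=cv2.cvtColor(im,cv2.COLOR_RGB2HSV); H,S,V=hsv[...,0],hsv[...,1],hsv[...,2]
mk=(S>52)&(H<18)&(V<100)&(V>25)
mk=cv2.morphologyEx(mk.astype(np.uint8),cv2.MORPH_OPEN,np.ones((3,3)))
for k,st,c in comps(mk,400):
    cc,a,b,t,p=rect(m,k,z); print(st,c.round(0),"W",cc.round(1),"mean",p.mean(0).round(1),round(a,1),round(b,1),"dir",round(t,1))
E
python3 a.py wA 16;python3 a.py wA 6
```

```text
[  6  29  20  80 868] [17. 75.] W [455.5  89.1] mean [450.4  86.1] 76.2 21.2 dir 11.2
[  88   32   18   85 1323] [97. 73.] W [481.1   7.7] mean [482.2   8. ] 78.0 16.2 dir 16.0
[193  90  47  67 805] [214. 129.] W [ 482.1 -119.8] mean [ 476.2 -115.2] 76.0 20.9 dir -18.7
[ 308  136   17   77 1060] [316. 174.] W [ 473.1 -225.8] mean [ 474.2 -225.4] 78.5 14.2 dir 21.2
[ 87 184  75  23 943] [130. 193.] W [374.4 -48.7] mean [378.8 -54.3] 81.1 23.8 dir -66.7
[  6  29  20  80 868] [17. 75.] W [453.1  97.9] mean [447.8  94.8] 78.5 21.9 dir 11.2
[  88   32   18   85 1323] [97. 73.] W [479.5  14. ] mean [480.6  14.3] 80.4 16.7 dir 16.0
[193  90  47  67 805] [214. 129.] W [ 480.5 -117.3] mean [ 474.4 -112.7] 78.4 21.5 dir -18.7
[ 308  136   17   77 1060] [316. 174.] W [ 471.2 -226.7] mean [ 472.4 -226.2] 80.9 14.6 dir 21.2
[ 87 184  75  23 943] [130. 193.] W [369.5 -44.1] mean [374.  -49.9] 83.6 24.5 dir -66.7
```

Emit:
step_arm(
  motion=[
    {"dp": [0.2, 0.1, 4.0], "angular": [0, 0, 0.036], "hand": 1},
    {"dp": [0, 0, 4.0], "angular": [0, 0, 0], "hand": 1},
    {"dp": [0, 0, 4.0], "angular": [0, 0, 0], "hand": 0.8},
    {"dp": [0, 0, 3.5], "angular": [0, 0, 0], "hand": 0.5},
    {"dp": [0, 0, 0], "angular": [0, 0, 0], "hand": 0.4},
    {"dp": [0, 0, 0], "angular": [0, 0, 0], "hand": 0},
    {"dp": [0, 0, 0], "angular": [0, 0, 0], "hand": 0},
    {"dp": [0, 0, 0], "angular": [0, 0, 0], "hand": 0},
    {"dp": [0, 0, 0], "angular": [0, 0, 0], "hand": 0},
  ],
  squeeze=40,
)

```text
clock: 2.52
tool_pos: [473.8, -225.5, 5.3]
ee_rot: [0.0, 0.983, 0.184, 0.0]
wrist_force: [1.2, 0.1, -0.9]
grip_width: -0.1
```

```bash
python3 w.py wB 16; python3 - <<'E'
from bench import ctrl; import cv2
for n in ("top","side"):
    im,d=ctrl.grab_frame(n); cv2.imwrite(f"pics/{n}1.png",im[:,:,::-1])
E
```

```text
tcp [ 473.8 -225.5    5.3] yaw 21.19 w -0.1
wood  [130. 156.] 2944 W [ 482.9 -121.4] mean [ 479.2 -117.5] 76.9 22.1 dir -19.3 [ 9. 88. 52.]
wood  [315. 202.] 1960 W [ 490.4 -219.3] mean [ 491.3 -219. ] 43.3 14.7 dir 21.8 [ 9. 76. 56.]
wood  [ 47. 265.] 468 W [395.8 -81.8] mean [396.4 -82.3] 22.3 15.8 dir 50.3 [  9. 147.  73.]
green EDGE [453.  34.] 12577 W [ 585.2 -245.9] mean [ 595.5 -251.4] 116.4 47.2 dir -67.2 [ 68. 133. 124.]
```

View pics/wB.png

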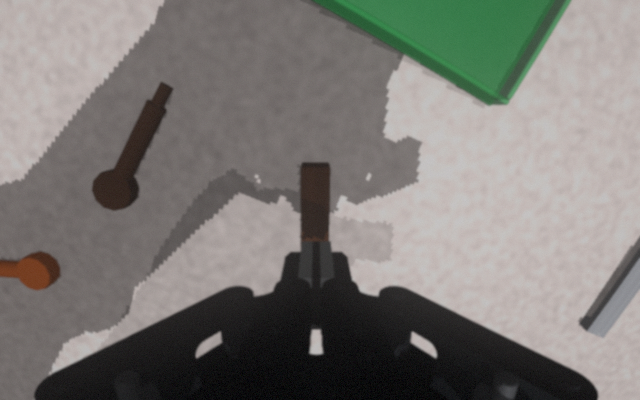

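View pics/side1.png

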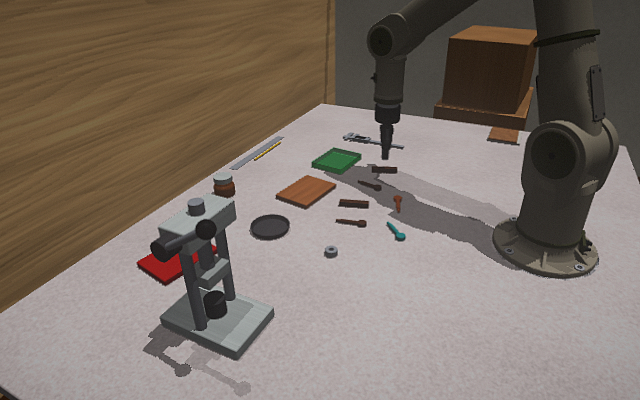

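The jaws shut on nothing: in the wrist view the tips cover the blank from (315,240) back, and in the side view they end at (385,158), above the blank at (385,170). I'll check the reported TCP against the cameras.

```bash
python3 - <<'E'
from h import *
from bench import ctrl
s=ctrl.observe(); print(s["clock"],s["tool_pos"].round(1),s["wrist_force"].round(1))
ms=ctrl.camera_model("side"); mt=ctrl.camera_model("top"); mw=ctrl.camera_model("wrist")
t=s["tool_pos"]
for dz in (-10,0,10,20,30): print(dz,proj(ms,t+[0,0,dz]).round(1),proj(mt,t+[0,0,dz]).round(1),proj(mw,t+[0,0,dz]).round(1))
print("blank ctr",proj(ms,[473,-225.5,16]),proj(mw,[473,-225.5,16]))
im=cv2.imread("pics/side1.png"); cv2.imwrite("pics/side1z.png",cv2.resize(im[100:220,330:450],None,fx=5,fy=5,interpolation=cv2.INTER_CUBIC))
f=np.load("wB.npz"); d=f["d"]
for v in (200,225,235,240,244,248,255,262): print(v,im.shape,d[v,310],d[v,322],d[v,316])
E
```

```text
2.675 [ 473.5 -225.3    4.8] [-0.1 -0.4 -0.7]
-10 [[383.6 173.1]] [[410.4 229.3]] [[314.4 222. ]]
0 [[383.8 170.3]] [[410.9 229.1]] [[314.3 227.7]]
10 [[384.  167.5]] [[411.4 228.8]] [[314.3 234. ]]
20 [[384.1 164.6]] [[412.  228.6]] [[314.2 241. ]]
30 [[384.3 161.7]] [[412.5 228.3]] [[314.1 248.7]]
blank ctr [[384.15682474 167.13501581]] [[314.18736949 235.73262397]]
200 (400, 640, 3) 177.90407 177.48009 179.03394
225 (400, 640, 3) 182.50723 182.56158 182.60364
235 (400, 640, 3) 184.36713 183.68939 183.68199
240 (400, 640, 3) 184.53076 185.92358 183.71071
244 (400, 640, 3) 146.2606 146.3166 147.11134
248 (400, 640, 3) 142.05359 142.40965 142.77971
255 (400, 640, 3) 136.0639 135.04219 134.28189
262 (400, 640, 3) 130.15497 128.65038 128.72867
```

View pics/side1z.png

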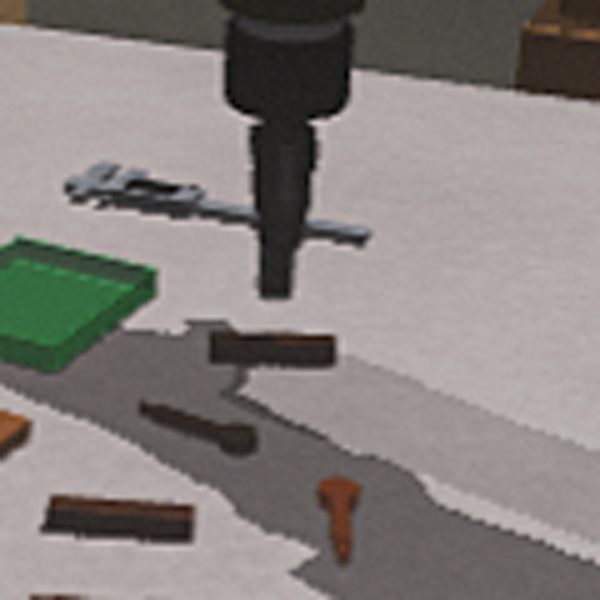

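```bash
python3 - <<'E'
from h import *
from bench import ctrl
mw=ctrl.camera_model("wrist"); f=np.load("wB.npz"); d=f["d"]; P=f["pose"]
k=K(mw)
def pt(u,v):
    x=cv2.undistortPoints(np.array([[[u,v]]],float),k,mw["distortion"])[0,0]
    return (P@np.r_[x*d[v,u],d[v,u],1])[:3].round(1)
for u,v in [(310,243),(322,243),(316,246),(310,255),(310,265),(315,200),(315,225),(250,150),(250,250),(130,156),(500,250)]: print(u,v,pt(u,v))
s=ctrl.observe(); P=mw["pose"]; q=s["ee_rot"]; r=R.from_quat([q[1],q[2],q[3],q[0]]).as_matrix()
print("cam in tool",(r.T@(P[:3,3]-s["tool_pos"])).round(1)); print((r.T@P[:3,:3]).round(3))
E
```

```text
310 243 [ 482.6 -220.2   51.5]
322 243 [ 484.8 -225.1   51.9]
316 246 [ 483.3 -222.8   54.2]
310 255 [ 482.4 -220.5   63.2]
310 265 [ 482.8 -220.5   73. ]
315 200 [ 492.8 -218.6   16.2]
315 225 [ 479.  -224.    15.2]
250 150 [ 5.028e+02 -1.748e+02 -1.000e-01]
250 250 [ 4.438e+02 -1.942e+02  4.000e-01]
130 156 [ 478.3 -115.5   11.6]
500 250 [ 5.003e+02 -3.416e+02  4.000e-01]
cam in tool [  69.1    0.8 -182.5]
[[ 0.    -0.961 -0.276]
 [ 1.    -0.     0.   ]
 [-0.    -0.276  0.961]]
```

```bash
python3 - <<'E'
from h import *
from bench import ctrl
s=ctrl.observe(); q=s["ee_rot"]; r=R.from_quat([q[1],q[2],q[3],q[0]]).as_matrix(); t=s["tool_pos"]
mw=ctrl.camera_model("wrist"); ms=ctrl.camera_model("side")
for dz in (-30,-35,-40,-45,-50):
    print(dz,"wrist front edge",proj(mw,t+r@[11,0,dz])[0].round(1),"side corners",[proj(ms,t+r@[a,b,dz])[0].round(1).tolist() for a in(-11,11) for b in (-8,8)])
E
```

```text
-30 wrist front edge [314.1 228.4] side corners [[388.0, 162.9], [387.7, 160.7], [380.9, 162.7], [380.7, 160.6]]
-35 wrist front edge [314.  232.1] side corners [[388.1, 161.4], [387.8, 159.3], [381.0, 161.3], [380.7, 159.1]]
-40 wrist front edge [314. 236.] side corners [[388.1, 160.0], [387.9, 157.8], [381.0, 159.8], [380.8, 157.7]]
-45 wrist front edge [313.9 240.2] side corners [[388.2, 158.5], [387.9, 156.4], [381.1, 158.4], [380.9, 156.2]]
-50 wrist front edge [313.9 244.7] side corners [[388.3, 157.0], [388.0, 154.9], [381.2, 156.9], [381.0, 154.8]]
```

Depth and the side view agree that the shut tips are about 42 mm behind the reported TCP, at z≈46. I'll work with that measured tip offset: open, then lower in stages while watching the force.

Emit:
step_arm(
  motion=[
    {"dp": [0, 0, 0], "angular": [0, 0, 0], "hand": 0.6},
    {"dp": [0, 0, 0], "angular": [0, 0, 0], "hand": 0.6},
    {"dp": [0, 0, 0], "angular": [0, 0, 0], "hand": 0.6},
    {"dp": [0, 0, 1.0], "angular": [0, 0, 0], "hand": 0.6},
    {"dp": [0, 0, 1.0], "angular": [0, 0, 0], "hand": 0.6},
    {"dp": [0, 0, 0.5], "angular": [0, 0, 0], "hand": 0.6},
    {"dp": [0, 0, 0], "angular": [0, 0, 0], "hand": 0.6},
  ],
)

```text
clock: 3.55
tool_pos: [473.0, -225.1, -21.1]
ee_rot: [-0.0, 0.983, 0.184, -0.001]
wrist_force: [-0.6, -0.1, -0.3]
grip_width: 51.2
```

```bash
python3 w.py wC 16; python3 - <<'E'
from bench import ctrl; import cv2
im,d=ctrl.grab_frame("side"); cv2.imwrite("pics/side2z.png",cv2.resize(im[100:220,330:450,::-1],None,fx=5,fy=5,interpolation=cv2.INTER_CUBIC))
E
```

```text
tcp [ 473.  -225.1  -21.1] yaw 21.19 w 51.2
wood  [103. 162.] 4078 W [ 483.1 -122.5] mean [ 479.9 -118.4] 76.8 23.0 dir -19.7 [ 9. 88. 55.]
wood  [316. 247.] 4621 W [ 473.8 -225.7] mean [ 476.1 -224.7] 80.4 14.9 dir 20.9 [ 9. 92. 63.]
wood EDGE [ 16. 285.] 594 W [397.1 -84.8] mean [397.8 -84.3] 22.2 14.7 dir 38.2 [ 10. 152.  76.]
green EDGE [485.  34.] 12097 W [ 583.  -251.7] mean [ 591.4 -255.8] 97.0 39.4 dir -66.7 [ 68. 134. 130.]
```

View pics/wC.png

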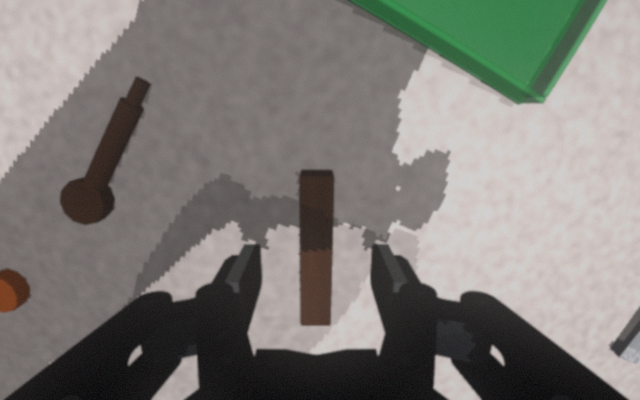

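View pics/side2z.png

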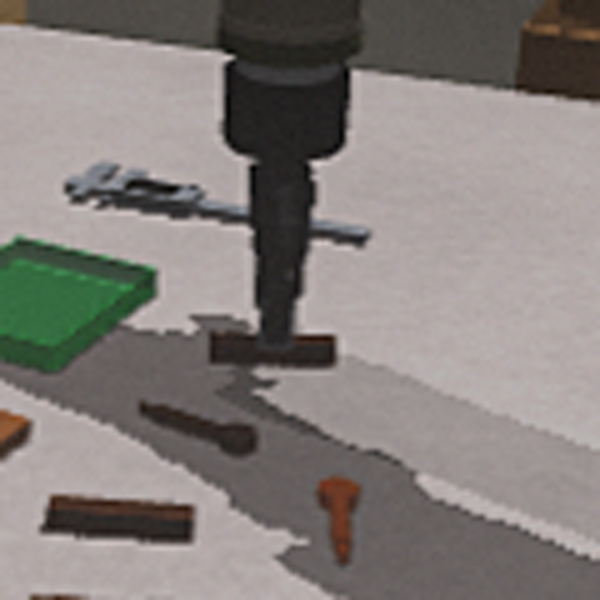

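Emit:
step_arm(
  motion=[
    {"dp": [0, 0, 0.7], "angular": [0, 0, 0], "hand": 0.6},
    {"dp": [0, 0, 0.7], "angular": [0, 0, 0], "hand": 0.4},
    {"dp": [0, 0, 0], "angular": [0, 0, 0], "hand": 0.2},
    {"dp": [0, 0, 0], "angular": [0, 0, 0], "hand": 0},
    {"dp": [0, 0, 0], "angular": [0, 0, 0], "hand": 0},
    {"dp": [0, 0, 0], "angular": [0, 0, 0], "hand": 0},
    {"dp": [0, 0, 0], "angular": [0, 0, 0], "hand": 0},
  ],
  squeeze=40,
)

```text
clock: 4.53
tool_pos: [473.5, -225.4, -34.3]
ee_rot: [-0.0, 0.983, 0.184, 0.0]
wrist_force: [0.2, 0.4, -0.3]
grip_width: 14.9
```

```bash
python3 w.py wD 16; python3 - <<'E'
from bench import ctrl; import cv2
im,d=ctrl.grab_frame("side"); cv2.imwrite("pics/side3z.png",cv2.resize(im[100:220,330:450,::-1],None,fx=5,fy=5,interpolation=cv2.INTER_CUBIC))
E
```

```text
tcp [ 473.5 -225.4  -34.3] yaw 21.19 w 14.9
wood  [ 85. 168.] 4895 W [ 483.4 -123.1] mean [ 480.4 -119. ] 76.8 23.7 dir -20.2 [ 9. 89. 55.]
wood  [316. 259.] 5684 W [ 474.3 -225.9] mean [ 476.5 -225. ] 81.5 16.7 dir 20.2 [ 10. 105.  59.]
green EDGE [503.  34.] 12232 W [ 581.7 -253.8] mean [ 589.6 -257.5] 89.4 36.8 dir -66.4 [ 68. 135. 131.]
```

View pics/wD.png

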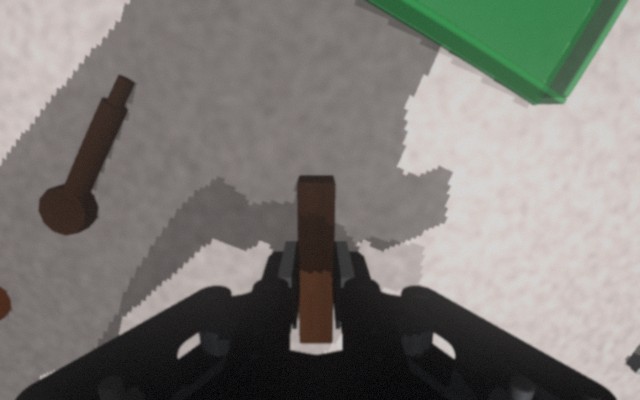

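View pics/side3z.png

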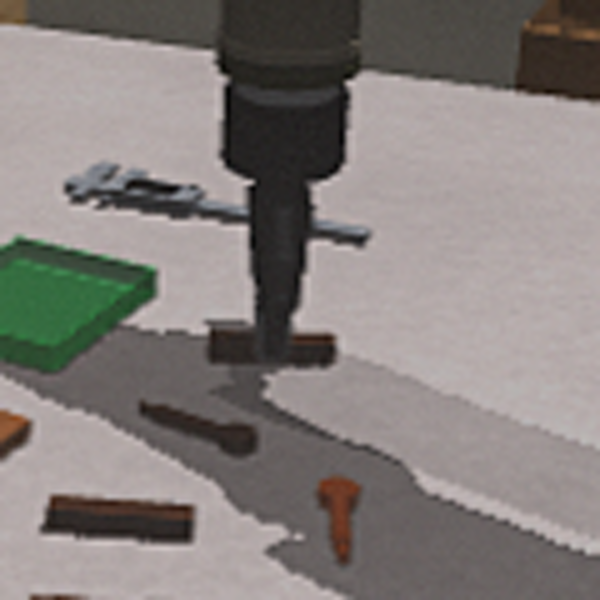

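The blank is gripped: the opening reads 14.9 mm and the pads are on both sides of it at (316,260). Next I'll lift it, turn it to the board's long side and carry it over.

Emit:
step_arm(
  motion=[
    {"dp": [0, 0, -1.5], "angular": [0, 0, 0], "hand": 0},
    {"dp": [0, 0, -1.5], "angular": [0, 0, -0.175], "hand": 0},
    {"dp": [0, 0, -1.5], "angular": [0, 0, -0.175], "hand": 0},
    {"dp": [0, 0, -1.5], "angular": [0, 0, -0.175], "hand": 0},
    {"dp": [0, 0, -1.5], "angular": [0, 0, -0.175], "hand": 0},
    {"dp": [0, 0, 0], "angular": [0, 0, -0.175], "hand": 0},
    {"dp": [0, 0, 0], "angular": [0, 0, -0.17], "hand": 0},
    {"dp": [0, 0, 0], "angular": [0, 0, 0], "hand": 0},
  ],
)

```text
clock: 5.62
tool_pos: [473.7, -225.6, 41.6]
ee_rot: [0.0, 0.76, 0.649, 0.0]
wrist_force: [0.1, -0.2, 0.5]
grip_width: 14.6
```

Emit:
step_arm(
  motion=[
    {"dp": [3.0, 1.8, 0], "angular": [0, 0, 0], "hand": 0},
    {"dp": [4.3, 2.6, 0], "angular": [0, 0, 0], "hand": 0},
    {"dp": [4.3, 2.6, 0], "angular": [0, 0, 0], "hand": 0},
    {"dp": [4.3, 2.6, 0], "angular": [0, 0, 0], "hand": 0},
    {"dp": [4.3, 2.6, 0], "angular": [0, 0, 0], "hand": 0},
    {"dp": [4.3, 2.6, 0], "angular": [0, 0, 0], "hand": 0},
    {"dp": [0, 0, 0], "angular": [0, 0, 0], "hand": 0},
    {"dp": [0, 0, 0], "angular": [0, 0, 0], "hand": 0},
  ],
)

```text
clock: 6.62
tool_pos: [657.5, -6.6, 40.6]
ee_rot: [0.0, 0.761, 0.649, -0.0]
wrist_force: [-0.5, -1.0, 0.0]
grip_width: 14.4
```

```bash
python3 w.py wE 15
```

```text
tcp [657.5  -6.6  40.6] yaw 80.92 w 14.4
wood EDGE [570.  27.] 1808 W [828.8  84.2] mean [827.5  85.9] 47.5 22.8 dir -57.3 [ 10. 104.  82.]
wood  [275. 208.] 20571 W [626.9 -13.9] mean [ 6.308e+02 -2.000e-01] 163.5 112.6 dir 69.6 [ 12. 137.  87.]
wood  [ 68. 228.] 2061 W [484.1   9.9] mean [483.    9.5] 87.1 14.8 dir 15.7 [ 9. 78. 56.]
```

View pics/wE.png

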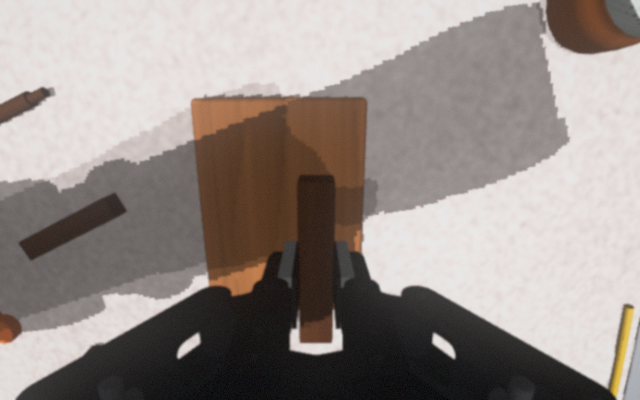

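The blank is held at (316,260). The board's top-left corner is at (195,98), its top-right at (366,98), and its left edge runs down to (207,280).

```bash
python3 - <<'E'
from h import *
from bench import ctrl
m=ctrl.camera_model("wrist"); m["pose"]=np.load("wE.npz")["pose"]
p=cast(m,[[194,99],[366,99],[207,280],[363,225]],15)[:,:2]; print(p.round(1))
e=p[1]-p[0]; l=p[0]-p[2]; print(np.hypot(*e),np.degrees(np.arctan2(*e[::-1])),np.degrees(np.arctan2(*l[::-1])))
a=np.radians(81.3); ey=np.array([np.cos(a),np.sin(a)]); print("ctr",(p[0]+p[1])/2-75*ey)
E
```

```text
[[595.1  78.3]
 [699.   61.2]
 [572.3 -43.8]
 [687.4 -19.5]]
105.34994001594755 -9.30193776649138 79.4412237379983
ctr [635.70256037  -4.39809585]
```

Emit:
step_arm(
  motion=[
    {"dp": [0, 0.3, 1.5], "angular": [0, 0, 0], "hand": 0},
    {"dp": [0, 0, 2.0], "angular": [0, 0, 0], "hand": 0},
    {"dp": [0, 0, 1.5], "angular": [0, 0, 0], "hand": 0},
    {"dp": [0, 0, 0.6], "angular": [0, 0, 0], "hand": 0},
    {"dp": [0, 0, 0.3], "angular": [0, 0, 0], "hand": 0},
    {"dp": [0, 0, 0], "angular": [0, 0, 0], "hand": 0},
    {"dp": [0, 0, 0], "angular": [0, 0, 0], "hand": 0.3},
    {"dp": [0, 0, 0], "angular": [0, 0, 0], "hand": 0.4},
    {"dp": [0, 0, 0], "angular": [0, 0, 0], "hand": 0.4},
  ],
)

```text
clock: 7.8
tool_pos: [660.9, -6.8, -18.0]
ee_rot: [0.0, 0.76, 0.65, 0.0]
wrist_force: [-0.2, 0.3, 1.0]
grip_width: 34.2
```

Emit:
step_arm(
  motion=[
    {"dp": [0, 0, -2.5], "angular": [0, 0, 0], "hand": 0.4},
    {"dp": [0, 0, -4.0], "angular": [0, 0, 0], "hand": 0.4},
    {"dp": [-0.3, -4.5, -2.0], "angular": [0, 0, 0], "hand": 0.5},
    {"dp": [-0.3, -4.5, 0], "angular": [0, 0, 0], "hand": 0.6},
    {"dp": [-0.3, -4.5, 0], "angular": [0, 0, 0], "hand": 0.6},
    {"dp": [-0.2, -4.5, 0], "angular": [0, 0, 0], "hand": 0.6},
    {"dp": [0, 0, 0], "angular": [0, 0, 0.16], "hand": 0.6},
    {"dp": [0, 0, 0], "angular": [0, 0, 0.16], "hand": 0.6},
    {"dp": [0, 0, 0], "angular": [0, 0, 0.16], "hand": 0.6},
    {"dp": [0, 0, 0], "angular": [0, 0, 0.16], "hand": 0.6},
    {"dp": [0, 0, 0], "angular": [0, 0, 0.16], "hand": 0.6},
    {"dp": [0, 0, 0], "angular": [0, 0, 0.16], "hand": 0.6},
  ],
)

```text
clock: 9.3
tool_pos: [481.3, 10.3, 66.9]
ee_rot: [0.0, 0.975, 0.223, 0.0]
wrist_force: [0.1, 0.1, 0.6]
grip_width: 51.2
```

Emit:
step_arm(
  motion=[
    {"dp": [0, 0, 0], "angular": [0, 0, 0.17], "hand": 0.6},
    {"dp": [0, 0, 0], "angular": [0, 0, 0], "hand": 0.6},
  ],
)

```text
clock: 9.55
tool_pos: [481.2, 10.4, 66.9]
ee_rot: [0.0, 0.99, 0.143, 0.0]
wrist_force: [-0.2, -0.1, -0.1]
grip_width: 51.3
```

```bash
python3 w.py wF 16; python3 - <<'E'
from bench import ctrl; import cv2
im,d=ctrl.grab_frame("top"); cv2.imwrite("pics/top2z.png",cv2.resize(im[140:290,240:500,::-1],None,fx=3,fy=3,interpolation=cv2.INTER_CUBIC))
E
```

```text
tcp [481.2  10.4  66.9] yaw 16.4 w 51.3
wood EDGE [325.  26.] 5124 W [591.6  40.8] mean [599.   37.6] 70.6 43.8 dir -73.5 [ 12. 148.  87.]
wood  [316. 199.] 1851 W [481.8   9.2] mean [484.1  10. ] 78.9 13.8 dir 16.0 [ 9. 74. 54.]
wood  [197. 204.] 866 W [457.1  95.9] mean [455.8  94.2] 76.5 11.4 dir 7.0 [ 9. 84. 75.]
wood  [458. 249.] 1184 W [ 482.6 -113.2] mean [ 476.7 -108.2] 75.2 22.1 dir -18.0 [ 9. 88. 82.]
wood  [335. 326.] 454 W [383.6 -37.2] mean [383.4 -36.1] 76.8 9.7 dir -62.4 [  9. 138.  79.]
green EDGE [616.  89.] 6626 W [ 620.5 -167.6] mean [ 624.  -173.4] 118.4 52.6 dir 29.2 [ 67. 129. 113.]
```

View pics/wF.png

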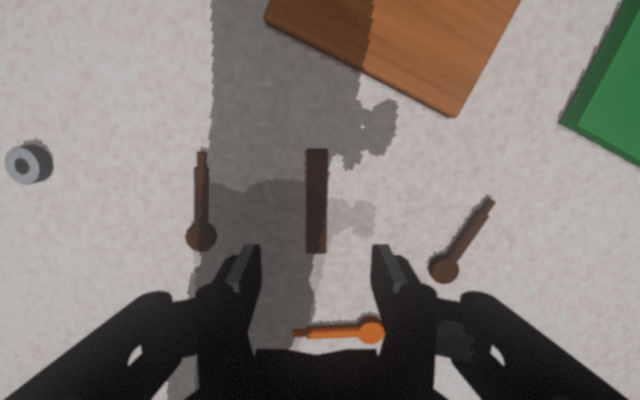

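View pics/top2z.png

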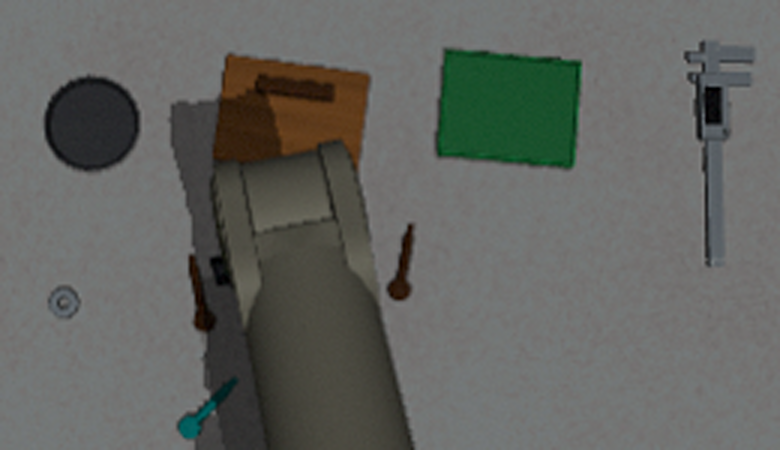

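The first blank lies lengthways on the board, at (295,88) in the zoomed top view. The second sits centred between the fingers at (316,200).

Emit:
step_arm(
  motion=[
    {"dp": [0.1, 0.1, 3.0], "angular": [0, 0, 0], "hand": 0.6},
    {"dp": [0, 0, 3.5], "angular": [0, 0, 0], "hand": 0.6},
    {"dp": [0, 0, 2.5], "angular": [0, 0, 0], "hand": 0.6},
    {"dp": [0, 0, 1.1], "angular": [0, 0, 0], "hand": 0.6},
    {"dp": [0, 0, 0], "angular": [0, 0, 0], "hand": 0.3},
    {"dp": [0, 0, 0], "angular": [0, 0, 0], "hand": 0},
    {"dp": [0, 0, 0], "angular": [0, 0, 0], "hand": 0},
    {"dp": [0, 0, 0], "angular": [0, 0, 0], "hand": 0},
    {"dp": [0, 0, 0], "angular": [0, 0, 0], "hand": 0},
  ],
)

```text
clock: 10.78
tool_pos: [483.5, 9.7, -33.2]
ee_rot: [0.0, 0.99, 0.142, 0.001]
wrist_force: [-1.7, 0.1, 7.0]
grip_width: 14.6
```

Emit:
step_arm(
  motion=[
    {"dp": [0, 0, -1.5], "angular": [0, 0, 0], "hand": 0},
    {"dp": [0, 0, -2.0], "angular": [0, 0, -0.16], "hand": 0},
    {"dp": [0, 0, -2.0], "angular": [0, 0, -0.16], "hand": 0},
    {"dp": [0, 0, -2.0], "angular": [0, 0, -0.16], "hand": 0},
    {"dp": [0, 0, 0], "angular": [0, 0, -0.16], "hand": 0},
    {"dp": [0, 0, 0], "angular": [0, 0, -0.16], "hand": 0},
    {"dp": [0, 0, 0], "angular": [0, 0, -0.16], "hand": 0},
    {"dp": [0, 0, 0], "angular": [0, 0, -0.17], "hand": 0},
    {"dp": [0, 0, 0], "angular": [0, 0, 0], "hand": 0},
  ],
)

```text
clock: 11.9
tool_pos: [482.5, 9.5, 41.4]
ee_rot: [0.0, 0.76, 0.649, 0.0]
wrist_force: [0.1, 0.8, -0.8]
grip_width: 14.4
```

```bash
python3 w.py wG 16
```

```text
tcp [482.5   9.5  41.4] yaw 81.0 w 14.4
wood  [464. 140.] 940 W [582.6  41.1] mean [582.9  42.9] 76.0 5.3 dir 81.1 [ 11. 108.  81.]
wood  [576. 195.] 2119 W [658.3  -9.3] mean [659.8  -5.6] 85.1 19.4 dir 77.9 [ 11. 112.  67.]
wood  [316. 262.] 5608 W [474.5 -35.5] mean [476.2 -27.8] 138.8 36.9 dir 81.0 [10. 91. 56.]
```

View pics/wG.png

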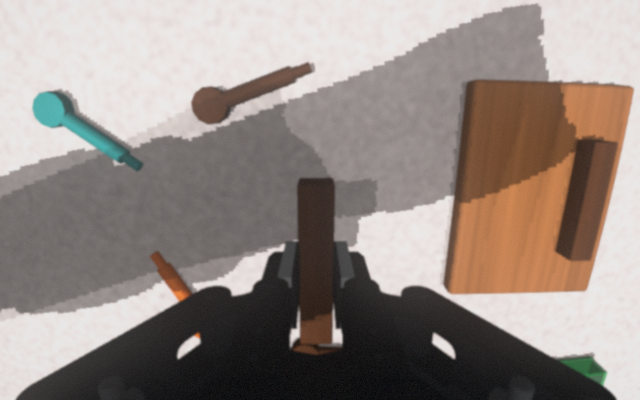

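The second blank is held straight at (316,262). The whole board is in view with corners at about (468,82), (632,87), (586,292) and (447,292), and the first blank lies at (585,200).

```bash
python3 - <<'E'
from h import *
from bench import ctrl
m=ctrl.camera_model("wrist"); m["pose"]=np.load("wG.npz")["pose"]
p=cast(m,[[468,82],[632,87],[586,292],[447,292]],15)[:,:2]; c=p.mean(0); print(p.round(1),c.round(1),[np.hypot(*(p[i]-p[i-1])).round(1) for i in range(4)])
ey=p[0]-p[3]+p[1]-p[2]; ey/=np.hypot(*ey); ex=np.array([ey[1],-ey[0]]); print("dir",np.degrees(np.arctan2(ey[1],ey[0])))
b=cast(m,[[582,139],[616,143],[591,261],[559,257]],31)[:,:2]; bc=b.mean(0); print(b.round(1),bc.round(1),"in board",((bc-c)@ex).round(1),((bc-c)@ey).round(1))
t=c-24*ex; print("target",t.round(1))
s=ctrl.observe(); q=s["ee_rot"]; r=R.from_quat([q[1],q[2],q[3],q[0]]).as_matrix(); print("tool delta",(r.T@np.r_[t-s["tool_pos"][:2],0]).round(1))
E
```

```text
[[587.4  78.3]
 [696.8  61.7]
 [675.2 -85.2]
 [567.5 -65.3]] [631.7  -2.6] [np.float64(145.0), np.float64(110.7), np.float64(148.4), np.float64(109.6)]
dir 81.87935855222491
[[649.7  36. ]
 [672.7  30.4]
 [662.5 -48.6]
 [638.9 -41.4]] [656.   -5.9] in board 24.4 0.2
target [608.    0.7]
tool delta [1.130e+01 1.252e+02 1.000e-01]
```

Emit:
step_arm(
  motion=[
    {"dp": [0.3, 3.0, 0], "angular": [0, 0, 0], "hand": 0},
    {"dp": [0.4, 4.0, 0], "angular": [0, 0, 0], "hand": 0},
    {"dp": [0.4, 4.0, 0], "angular": [0, 0, 0], "hand": 0},
    {"dp": [0, 1.6, 0.5], "angular": [0, 0, 0], "hand": 0},
    {"dp": [0, 0, 2.0], "angular": [0, 0, 0], "hand": 0},
    {"dp": [0, 0, 2.0], "angular": [0, 0, 0], "hand": 0},
    {"dp": [0, 0, 0.9], "angular": [0, 0, 0], "hand": 0},
    {"dp": [0, 0, 0.5], "angular": [0, 0, 0], "hand": 0},
    {"dp": [0, 0, 0], "angular": [0, 0, 0], "hand": 0},
    {"dp": [0, 0, 0], "angular": [0, 0, 0], "hand": 0.3},
    {"dp": [0, 0, 0], "angular": [0, 0, 0], "hand": 0.35},
    {"dp": [0, 0, 0], "angular": [0, 0, 0], "hand": 0.35},
  ],
)

```text
clock: 13.45
tool_pos: [608.6, 0.9, -18.3]
ee_rot: [0.0, 0.76, 0.65, 0.0]
wrist_force: [0.2, 0.2, -0.2]
grip_width: 30.0
```

```bash
python3 - <<'E'
from h import *
from bench import ctrl
m=ctrl.camera_model("wrist"); mt=ctrl.camera_model("top")
def peg(m,h,t):
    h=cast(m,[h],11)[0,:2]; t=cast(m,[t],9)[0,:2]; e=(t-h)/np.hypot(*(t-h)); print(h.round(1),t.round(1),np.hypot(*(t-h)).round(1),"dir",np.degrees(np.arctan2(e[1],e[0])).round(1),"org",(h+30*e).round(1))
m["pose"]=np.load("wF.npz")["pose"]; print("R");peg(m,(444,268),(490,201)); print("L");peg(m,(201,236),(202,152))
m["pose"]=np.load("wA.npz")["pose"]; print("R");peg(m,(205,146),(238,91)); print("L");peg(m,(17,97),(21,30))
m["pose"]=np.load("wG.npz")["pose"]; print("L");peg(m,(210,105),(312,67))
m["pose"]=np.load("wB.npz")["pose"]; print("R");peg(m,(115,188),(166,85))
print("top R"); peg(mt,(240+399/3,140+289/3),(240+410/3,140+226/3)); print("top L"); peg(mt,(240+205/3,140+322/3),(240+192/3,140+256/3))
E
```

```text
R
[ 457.  -106.4] [ 519.5 -120.2] 64.0 dir -12.4 org [ 486.3 -112.8]
L
[429.1  88.1] [493.8 100.5] 65.9 dir 10.8 org [458.5  93.7]
R
[ 455.7 -111.4] [ 518.6 -123.8] 64.1 dir -11.1 org [ 485.2 -117.2]
L
[427.9  86.5] [492.4  97.4] 65.5 dir 9.6 org [457.4  91.5]
L
[427.5  89.4] [494.4 101.4] 68.0 dir 10.2 org [457.   94.7]
R
[ 457.1 -110.9] [ 521.1 -123.9] 65.4 dir -11.5 org [ 486.5 -116.9]
top R
[ 453.6 -108.2] [ 517.5 -121.6] 65.3 dir -11.8 org [ 482.9 -114.4]
top L
[424.3  88.5] [491.6 100.7] 68.3 dir 10.2 org [453.8  93.8]
```

Emit:
step_arm(
  motion=[
    {"dp": [0, 0, -2.5], "angular": [0, 0, 0], "hand": 0.35},
    {"dp": [0, 0, -4.0], "angular": [0, 0, 0], "hand": 0.35},
    {"dp": [-4.4, -3.4, -1.5], "angular": [0, 0, 0], "hand": 0.5},
    {"dp": [-4.5, -3.5, 0], "angular": [0, 0, 0], "hand": 0.5},
    {"dp": [-4.5, -3.5, 0], "angular": [0, 0, 0], "hand": 0.5},
    {"dp": [0, 0, 0], "angular": [0, 0, 0.18], "hand": 0.5},
    {"dp": [0, 0, 0], "angular": [0, 0, 0.18], "hand": 0.5},
    {"dp": [0, 0, 0], "angular": [0, 0, 0.18], "hand": 0.5},
    {"dp": [0, 0, 0], "angular": [0, 0, 0.18], "hand": 0.5},
    {"dp": [0, 0, 0], "angular": [0, 0, 0.18], "hand": 0.5},
    {"dp": [0, 0, 0], "angular": [0, 0, 0.18], "hand": 0.5},
    {"dp": [0, 0, 0], "angular": [0, 0, 0.18], "hand": 0.5},
  ],
)

```text
clock: 14.95
tool_pos: [485.1, -115.2, 61.7]
ee_rot: [-0.0, 0.997, 0.074, 0.0]
wrist_force: [-0.1, 0.4, 0.2]
grip_width: 42.6
```

Emit:
step_arm(
  motion=[
    {"dp": [0, 0, 1.5], "angular": [0, 0, 0.18], "hand": 0.5},
    {"dp": [0, 0, 1.5], "angular": [0, 0, 0.18], "hand": 0.5},
    {"dp": [0, 0, 0], "angular": [0, 0, 0], "hand": 0.5},
  ],
)

```text
clock: 15.32
tool_pos: [484.1, -114.9, 30.8]
ee_rot: [-0.0, 0.995, -0.102, -0.001]
wrist_force: [-0.4, -0.4, 0.2]
grip_width: 42.6
```

```bash
python3 w.py wH 8;  python3 - <<'E'
from bench import ctrl; print(ctrl.observe()["qpos"].round(2))
E
```

```text
tcp [ 484.1 -114.9   30.8] yaw -11.67 w 42.6
wood EDGE [127.  53.] 15345 W [609.2  -9.4] mean [606.1 -26.4] 135.7 61.5 dir 76.0 [ 12. 150.  80.]
wood  [314. 229.] 1867 W [ 481.2 -114.3] mean [ 474.9 -113. ] 79.2 22.0 dir -11.7 [ 9. 94. 69.]
wood  [ 56. 312.] 1309 W [452.6  98.4] mean [447.8  93.4] 78.6 24.2 dir 15.9 [ 9. 86. 77.]
green EDGE [442.  11.] 5425 W [ 587. -224.] mean [ 590.3 -212.5] 145.4 16.1 dir 80.2 [ 67. 124. 118.]
[ 0.45  0.28 -0.32  1.9   0.11  0.98 -1.69]
```

View pics/wH.png

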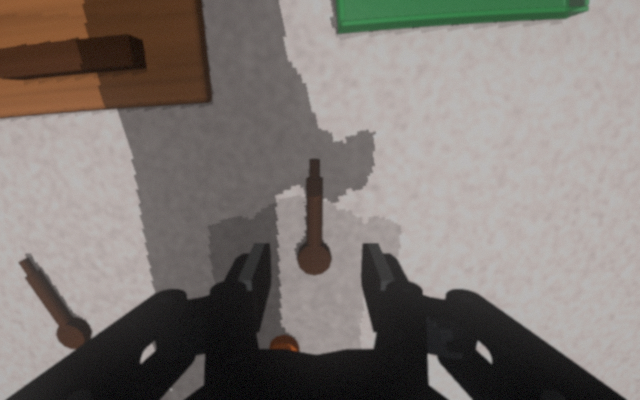

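The peg is aligned between the fingers, with its head at (314,257) and its tip at (314,160). I'll lower it in stages, watching the force.

Emit:
step_arm(
  motion=[
    {"dp": [0, 0, 2.5], "angular": [0, 0, 0], "hand": 0.5},
    {"dp": [0, 0, 2.5], "angular": [0, 0, 0], "hand": 0.4},
    {"dp": [0, 0, 1.5], "angular": [0, 0, 0], "hand": 0.3},
    {"dp": [0, 0, 0.3], "angular": [0, 0, 0], "hand": 0.3},
    {"dp": [0, 0, 0], "angular": [0, 0, 0], "hand": 0.3},
    {"dp": [0, 0, 0], "angular": [0, 0, 0], "hand": 0.3},
  ],
)

```text
clock: 16.12
tool_pos: [485.8, -115.5, -35.5]
ee_rot: [0.0, 0.995, -0.102, 0.001]
wrist_force: [0.0, -0.8, 0.4]
grip_width: 25.7
```

```bash
cat > tip.py <<'E'
from h import *; from bench import ctrl; import sys
nm=sys.argv[1]
s=ctrl.observe(); q=s["ee_rot"]; r=R.from_quat([q[1],q[2],q[3],q[0]]).as_matrix(); t=s["tool_pos"]
m=ctrl.camera_model("wrist"); im,d=ctrl.grab_frame("wrist"); cv2.imwrite(f"pics/{nm}.png",im[:,:,::-1])
k=K(m); vv,uu=np.mgrid[200:300,230:400]; px=np.c_[uu.ravel(),vv.ravel()].astype(float)
u=cv2.undistortPoints(px.reshape(-1,1,2),k,m["distortion"])[:,0]; dd=d[200:300,230:400].ravel()
P=m["pose"]; w=np.c_[u*dd[:,None],dd]@P[:3,:3].T+P[:3,3]; loc=(w-t)@r
V=im[200:300,230:400].max(2).ravel()
k=(V<45)&(abs(loc[:,1])>6)&(abs(loc[:,0])<14)&(dd>0)
for sg in (-1,1):
    a=k&(loc[:,1]*sg>0); print("finger",sg,"n",a.sum(),"lowest world z",np.percentile(w[a,2],[1,3,10]).round(1),"tool z",np.percentile(loc[a,2],[99,97,90]).round(1))
print(t.round(1),s["wrist_force"].round(1),s["grip_width"])
im,d=ctrl.grab_frame("side"); p=proj(ctrl.camera_model("side"),t)[0].astype(int)
cv2.imwrite(f"pics/{nm}s.png",cv2.resize(im[p[1]-70:p[1]+50,p[0]-60:p[0]+60,::-1],None,fx=5,fy=5,interpolation=cv2.INTER_CUBIC))
E
python3 tip.py tA
```

```text
finger -1 n 1629 lowest world z [11.7 13.6 18.7] tool z [-47.2 -49.1 -54.1]
finger 1 n 1527 lowest world z [12.1 14.1 19.4] tool z [-47.6 -49.6 -54.9]
[ 485.8 -115.5  -35.5] [ 0.  -0.8  0.4] 25.703226303715212
```

View pics/tA.png

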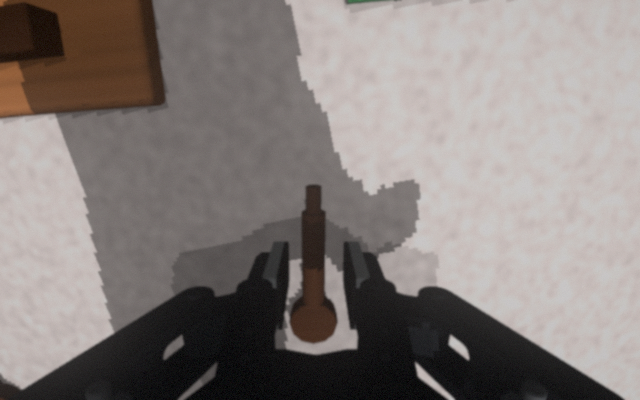

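View pics/tAs.png

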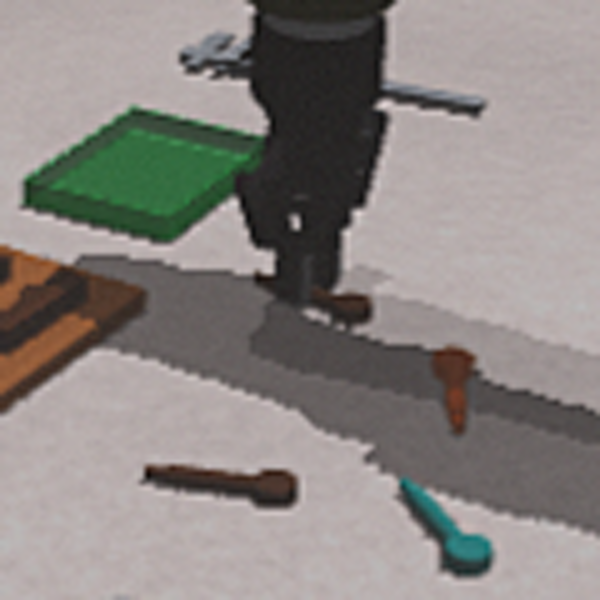

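The tips are about 10 mm above the bench here, so there is room to go lower.

Emit:
step_arm(
  motion=[
    {"dp": [0, 0, 0.3], "angular": [0, 0, 0], "hand": 0.3},
    {"dp": [0, 0, 0.3], "angular": [0, 0, 0], "hand": 0.25},
    {"dp": [0, 0, 0], "angular": [0, 0, 0], "hand": 0.22},
    {"dp": [0, 0, 0], "angular": [0, 0, 0], "hand": 0.22},
  ],
)

```text
clock: 16.73
tool_pos: [486.3, -115.5, -39.5]
ee_rot: [0.001, 0.995, -0.102, 0.001]
wrist_force: [-11.1, 1.5, 33.1]
grip_width: 19.1
```

```bash
python3 tip.py tB
```

```text
finger -1 n 1639 lowest world z [ 7.9 10.1 15.4] tool z [-47.5 -49.6 -55. ]
finger 1 n 1538 lowest world z [ 8.7 10.4 16. ] tool z [-48.2 -49.9 -55.5]
[ 486.3 -115.5  -39.5] [-11.1   1.5  33.1] 19.108158036477466
```

View pics/tBs.png

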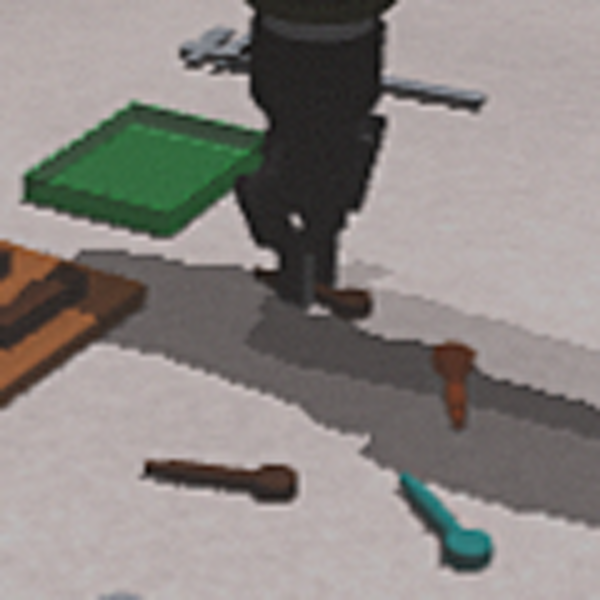

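The fingers touched the bench (33 N) at TCP z of about -39, so the usable offset is about 38 mm. I'll back up 4.5 mm and close.

Emit:
step_arm(
  motion=[
    {"dp": [0, 0, -0.45], "angular": [0, 0, 0], "hand": 0.22},
    {"dp": [0, 0, 0], "angular": [0, 0, 0], "hand": 0.15},
    {"dp": [0, 0, 0], "angular": [0, 0, 0], "hand": 0},
    {"dp": [0, 0, 0], "angular": [0, 0, 0], "hand": 0},
    {"dp": [0, 0, 0], "angular": [0, 0, 0], "hand": 0},
  ],
  squeeze=40,
)

```text
clock: 17.45
tool_pos: [485.2, -115.3, -37.8]
ee_rot: [-0.0, 0.995, -0.102, 0.0]
wrist_force: [-1.8, -0.1, 6.5]
grip_width: 9.1
```

Emit:
step_arm(
  motion=[
    {"dp": [0, 0, -1.5], "angular": [0, 0, 0], "hand": 0},
    {"dp": [0, 0, -2.5], "angular": [0, 0, -0.087], "hand": 0},
    {"dp": [0, 0, -3.0], "angular": [0, 0, 0], "hand": 0},
    {"dp": [3.3, 2.5, 0], "angular": [0, 0, 0], "hand": 0},
    {"dp": [3.3, 2.5, 0], "angular": [0, 0, 0], "hand": 0},
    {"dp": [3.3, 2.5, 0], "angular": [0, 0, 0], "hand": 0},
    {"dp": [3.3, 2.5, 0], "angular": [0, 0, 0], "hand": 0},
    {"dp": [3.3, 2.5, 0], "angular": [0, 0, 0], "hand": 0},
    {"dp": [0, 0, 0], "angular": [0, 0, 0], "hand": 0},
    {"dp": [0, 0, 0], "angular": [0, 0, 0], "hand": 0},
  ],
)

```text
clock: 18.7
tool_pos: [633.8, -258.2, 32.0]
ee_rot: [-0.001, 0.998, -0.059, -0.0]
wrist_force: [0.1, -0.0, -0.1]
grip_width: 9.1
```

```bash
python3 w.py wI 20
```

```text
tcp [ 633.8 -258.2   32. ] yaw -6.75 w 9.1
wood EDGE [ 59. 243.] 1799 W [633.4 -86.7] mean [637.  -87.1] 108.9 38.8 dir 9.0 [11. 98. 73.]
wood  [316. 314.] 1622 W [ 568.6 -254.9] mean [ 566.6 -251.3] 55.7 26.2 dir -16.3 [ 11. 143.  61.]
wood EDGE [ 11. 295.] 756 W [600.4 -34.7] mean [602.6 -33.9] 33.5 20.5 dir -24.8 [ 11. 122.  51.]
green  [261. 200.] 27711 W [ 638.6 -228.2] mean [ 650.6 -227. ] 135.7 110.6 dir 84.5 [ 68. 133. 124.]
green  [167. 251.] 497 W [ 628.7 -166.3] mean [ 623.6 -159.8] 78.6 20.6 dir -4.5 [ 67. 115. 112.]
```

View pics/wI.png

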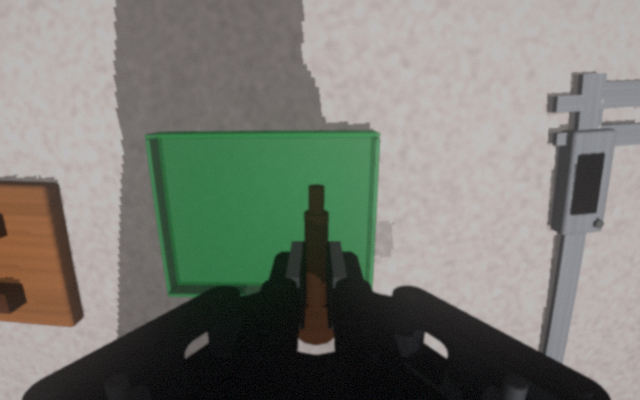

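The peg is held level at (316,260). The tray rim corners are at (148,133) and (379,132), with a near corner at (168,295).

```bash
python3 - <<'E'
from h import *
from bench import ctrl
m=ctrl.camera_model("wrist"); m["pose"]=np.load("wI.npz")["pose"]
p=cast(m,[[148,132],[380,131],[168,296]],20)[:,:2]; print(p.round(1)); c=(p[1]+p[2])/2; print("ctr",c.round(1),np.hypot(*(p[1]-p[0])),np.hypot(*(p[2]-p[0])))
for a,b in((0,1),(2,0)): e=p[a]-p[b]; print(np.degrees(np.arctan2(e[1],e[0])))
s=ctrl.observe(); q=s["ee_rot"]; r=R.from_quat([q[1],q[2],q[3],q[0]]).as_matrix(); print("TCP rel to tray ctr in tool",(r.T@np.r_[s["tool_pos"][:2]-c,0]).round(1))
E
```

```text
[[ 700.9 -167.3]
 [ 684.9 -303.1]
 [ 591.6 -152.3]]
ctr [ 638.3 -227.7] 136.74670362140253 110.2932592035745
83.26331452310963
172.2031420759123
TCP rel to tray ctr in tool [-1.  30.4 -0. ]
```

Emit:
step_arm(
  motion=[
    {"dp": [0.3, 0, 1.5], "angular": [0, 0, 0], "hand": 0},
    {"dp": [0, 0, 2.0], "angular": [0, 0, 0], "hand": 0},
    {"dp": [0, 0, 1.5], "angular": [0, 0, 0], "hand": 0},
    {"dp": [0, 0, 1.0], "angular": [0, 0, 0], "hand": 0},
    {"dp": [0, 0, 0.55], "angular": [0, 0, 0], "hand": 0},
    {"dp": [0, 0, 0], "angular": [0, 0, 0], "hand": 0},
    {"dp": [0, 0, 0], "angular": [0, 0, 0], "hand": 0.2},
    {"dp": [0, 0, 0], "angular": [0, 0, 0], "hand": 0.3},
    {"dp": [0, 0, 0], "angular": [0, 0, 0], "hand": 0.3},
  ],
)

```text
clock: 19.88
tool_pos: [637.3, -259.3, -33.1]
ee_rot: [0.0, 0.998, -0.059, 0.0]
wrist_force: [-0.1, 0.6, -0.9]
grip_width: 25.6
```

Emit:
step_arm(
  motion=[
    {"dp": [0, 0, -3.0], "angular": [0, 0, 0], "hand": 0.3},
    {"dp": [0, 0, -4.0], "angular": [0, 0, 0], "hand": 0.3},
    {"dp": [-2.7, -4.1, -1.0], "angular": [0, 0, 0], "hand": 0.5},
    {"dp": [-2.8, -4.1, 0], "angular": [0, 0, 0], "hand": 0.5},
    {"dp": [-2.7, -4.1, 0], "angular": [0, 0, 0], "hand": 0.5},
    {"dp": [-2.8, -4.1, 0], "angular": [0, 0, 0], "hand": 0.5},
    {"dp": [-2.7, -4.1, 0], "angular": [0, 0, 0], "hand": 0.5},
    {"dp": [-2.8, -4.1, 0], "angular": [0, 0, 0], "hand": 0.5},
    {"dp": [-2.7, -4.1, 0], "angular": [0, 0, 0], "hand": 0.5},
    {"dp": [-2.8, -4.2, 0], "angular": [0, 0, 0], "hand": 0.5},
    {"dp": [0, 0, 0.8], "angular": [0, 0, -0.15], "hand": 0.5},
    {"dp": [0, 0, 0.8], "angular": [0, 0, -0.147], "hand": 0.5},
  ],
)

```text
clock: 21.38
tool_pos: [457.5, 94.2, 31.0]
ee_rot: [0.0, 0.996, 0.093, 0.001]
wrist_force: [0.4, -0.6, -0.1]
grip_width: 42.4
```

Emit:
step_arm(
  motion=[
    {"dp": [0, 0, 0], "angular": [0, 0, 0], "hand": 0.5},
    {"dp": [0, 0, 0], "angular": [0, 0, 0], "hand": 0.5},
  ],
)

```text
clock: 21.62
tool_pos: [457.7, 93.3, 31.0]
ee_rot: [-0.0, 0.996, 0.088, 0.0]
wrist_force: [0.2, -0.9, -0.2]
grip_width: 42.7
```

```bash
python3 w.py wJ 8; python3 - <<'E'
from bench import ctrl; import cv2
im,d=ctrl.grab_frame("top"); cv2.imwrite("pics/top3z.png",cv2.resize(im[140:290,240:500,::-1],None,fx=3,fy=3,interpolation=cv2.INTER_CUBIC))
E
```

```text
tcp [457.7  93.3  31. ] yaw 10.04 w 42.7
wood EDGE [490.  43.] 1459 W [580.7   5.8] mean [581.    8.5] 145.5 3.9 dir 81.0 [ 11. 107.  77.]
wood EDGE [569.  14.] 2474 W [603.5 -27.3] mean [607.5 -33.4] 69.4 20.4 dir -76.5 [ 11. 148.  69.]
wood  [312. 228.] 1884 W [454.2  91.2] mean [448.3  93.5] 79.2 22.0 dir 3.7 [ 9. 87. 39.]
```

View pics/wJ.png

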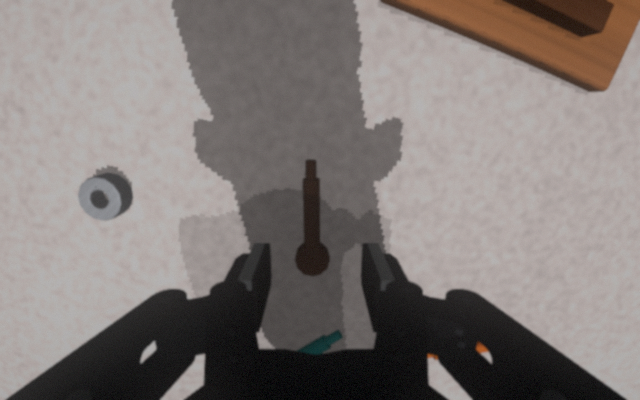

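View pics/top3z.png

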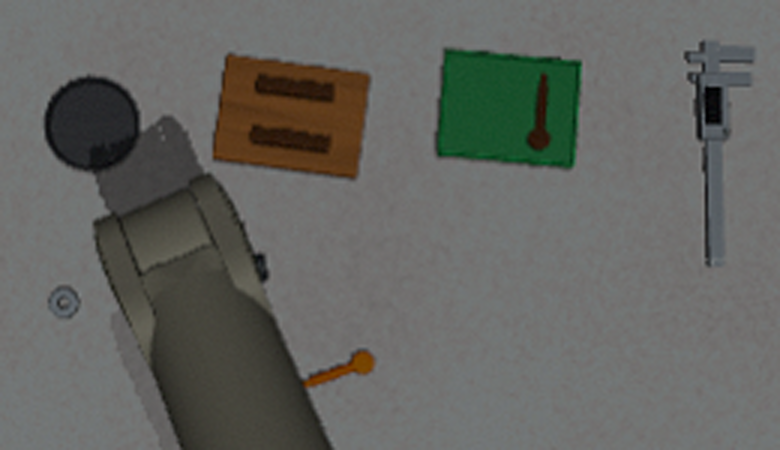

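One peg is in the tray and both blanks are on the board. The next peg, head at (312,258), is about 2 mm left of the jaw centre.

Emit:
step_arm(
  motion=[
    {"dp": [-0.1, -0.2, 2.0], "angular": [0, 0, 0], "hand": 0.5},
    {"dp": [0, 0, 2.5], "angular": [0, 0, 0], "hand": 0.4},
    {"dp": [0, 0, 1.6], "angular": [0, 0, 0], "hand": 0.3},
    {"dp": [0, 0, 0.7], "angular": [0, 0, 0], "hand": 0.3},
    {"dp": [0, 0, 0], "angular": [0, 0, 0], "hand": 0.2},
    {"dp": [0, 0, 0], "angular": [0, 0, 0], "hand": 0.1},
    {"dp": [0, 0, 0], "angular": [0, 0, 0], "hand": 0},
    {"dp": [0, 0, 0], "angular": [0, 0, 0], "hand": 0},
    {"dp": [0, 0, 0], "angular": [0, 0, 0], "hand": 0},
  ],
  squeeze=40,
)

```text
clock: 22.85
tool_pos: [456.6, 95.3, -36.9]
ee_rot: [-0.0, 0.996, 0.089, 0.0]
wrist_force: [-0.5, -0.3, 4.2]
grip_width: 8.9
```

Emit:
step_arm(
  motion=[
    {"dp": [0, 0, -2.0], "angular": [0, 0, 0], "hand": 0},
    {"dp": [0, 0, -3.4], "angular": [0, 0, 0.147], "hand": 0},
    {"dp": [0, 0, -3.0], "angular": [0, 0, 0.147], "hand": 0},
    {"dp": [3.1, 3.8, 0], "angular": [0, 0, 0], "hand": 0},
    {"dp": [3.1, 3.9, 0], "angular": [0, 0, 0], "hand": 0},
    {"dp": [3.1, 3.9, 0], "angular": [0, 0, 0], "hand": 0},
    {"dp": [3.1, 3.8, 0], "angular": [0, 0, 0], "hand": 0},
    {"dp": [3.1, 3.9, 0], "angular": [0, 0, 0], "hand": 0},
    {"dp": [3.2, 3.9, 0], "angular": [0, 0, 0], "hand": 0},
    {"dp": [3.2, 3.8, 0], "angular": [0, 0, 0], "hand": 0},
    {"dp": [0, 0, 1.4], "angular": [0, 0, 0], "hand": 0},
    {"dp": [0, 0, 0], "angular": [0, 0, 0], "hand": 0},
  ],
)

```text
clock: 24.35
tool_pos: [641.1, -197.3, 30.5]
ee_rot: [-0.001, 0.998, -0.057, -0.002]
wrist_force: [-0.7, 0.6, -0.3]
grip_width: 8.7
```

```bash
python3 w.py wK 20
```

```text
tcp [ 641.1 -197.3   30.5] yaw -6.59 w 8.7
wood EDGE [129. 247.] 2548 W [630.5 -39.5] mean [635.9 -75.3] 113.5 95.4 dir -8.9 [ 11. 120.  76.]
wood  [410. 240.] 1113 W [ 631.  -254.7] mean [ 621.5 -256.4] 62.9 19.6 dir -1.0 [ 15. 127.  85.]
wood EDGE [ 42. 226.] 2718 W [658.8 -17.9] mean [658.5 -19. ] 64.5 23.7 dir 81.3 [ 11. 138.  86.]
wood  [315. 310.] 1527 W [ 579.8 -194. ] mean [ 577.7 -190.8] 54.8 24.6 dir -14.7 [ 12. 142.  69.]
wood EDGE [ 49. 297.] 3156 W [606.1  -2.9] mean [606.   -4.3] 82.3 26.8 dir 81.3 [ 10. 126.  82.]
green  [359. 198.] 25473 W [ 640.9 -224.3] mean [ 652.8 -226.4] 131.9 105.1 dir 83.3 [ 68. 124. 147.]
```

View pics/wK.png

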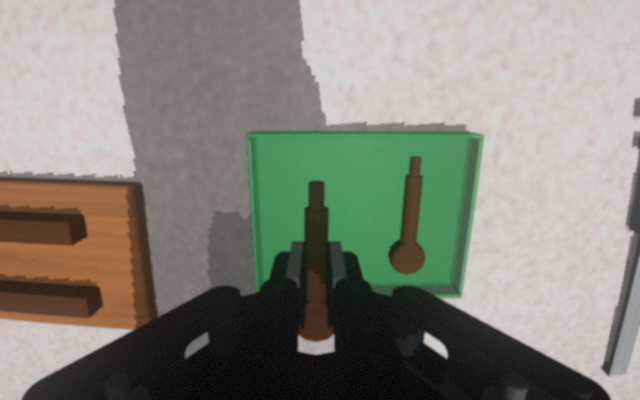

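The first peg lies in the tray, head at (407,257). The held peg at (316,260) is clear of the left wall at x≈255.

Emit:
step_arm(
  motion=[
    {"dp": [0.1, 0, 1.5], "angular": [0, 0, 0], "hand": 0},
    {"dp": [0, 0, 2.0], "angular": [0, 0, 0], "hand": 0},
    {"dp": [0, 0, 1.5], "angular": [0, 0, 0], "hand": 0},
    {"dp": [0, 0, 0.9], "angular": [0, 0, 0], "hand": 0},
    {"dp": [0, 0, 0.5], "angular": [0, 0, 0], "hand": 0},
    {"dp": [0, 0, 0], "angular": [0, 0, 0], "hand": 0},
    {"dp": [0, 0, 0], "angular": [0, 0, 0], "hand": 0.2},
    {"dp": [0, 0, 0], "angular": [0, 0, 0], "hand": 0.27},
    {"dp": [0, 0, 0], "angular": [0, 0, 0], "hand": 0.27},
  ],
)

```text
clock: 25.52
tool_pos: [643.9, -198.4, -31.0]
ee_rot: [0.0, 0.998, -0.058, 0.0]
wrist_force: [-0.2, -1.3, -0.2]
grip_width: 23.4
```

Emit:
step_arm(
  motion=[
    {"dp": [0, 0, -3.0], "angular": [0, 0, 0], "hand": 0.27},
    {"dp": [0, 0, -5.0], "angular": [0, 0, 0], "hand": 0.27},
    {"dp": [-2.7, -4.5, 0], "angular": [0, 0, 0], "hand": 0.6},
    {"dp": [-2.7, -4.5, 0], "angular": [0, 0, 0], "hand": 0.6},
    {"dp": [-2.7, -4.5, 0], "angular": [0, 0, 0], "hand": 0.6},
    {"dp": [-2.7, -4.5, 0], "angular": [0, 0, 0], "hand": 0.6},
    {"dp": [-2.7, -4.5, 0], "angular": [0, 0, 0], "hand": 0.6},
    {"dp": [-2.7, -4.5, 0], "angular": [0, 0, 0], "hand": 0.6},
    {"dp": [-2.7, -4.5, 0], "angular": [0, 0, 0], "hand": 0.6},
    {"dp": [-2.7, -4.5, 0], "angular": [0, 0, 0], "hand": 0.6},
    {"dp": [-2.6, -4.5, 0], "angular": [0, 0, 0], "hand": 0.6},
    {"dp": [0, 0, 0], "angular": [0, 0, 0], "hand": 0.6},
  ],
)

```text
clock: 27.02
tool_pos: [447.4, 236.8, 49.3]
ee_rot: [-0.001, 0.999, -0.053, 0.0]
wrist_force: [0.7, 0.0, -0.8]
grip_width: 51.2
```

```bash
python3 w.py wL 16; python3 - <<'E'
from bench import ctrl; import cv2
im,d=ctrl.grab_frame("top"); cv2.imwrite("pics/top4z.png",cv2.resize(im[140:290,240:500,::-1],None,fx=3,fy=3,interpolation=cv2.INTER_CUBIC))
E
```

```text
tcp [447.4 236.8  49.3] yaw -6.13 w 51.2
```

View pics/wL.png

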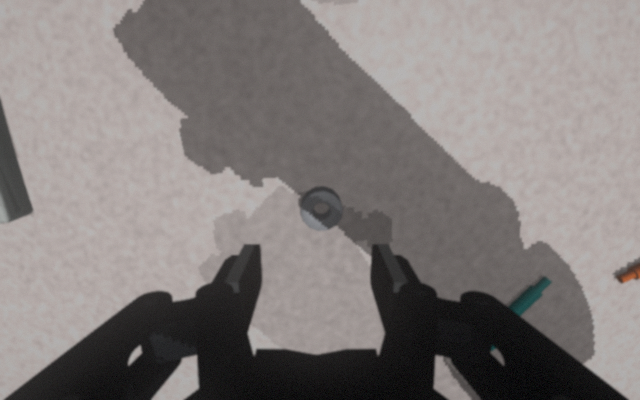

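View pics/top4z.png

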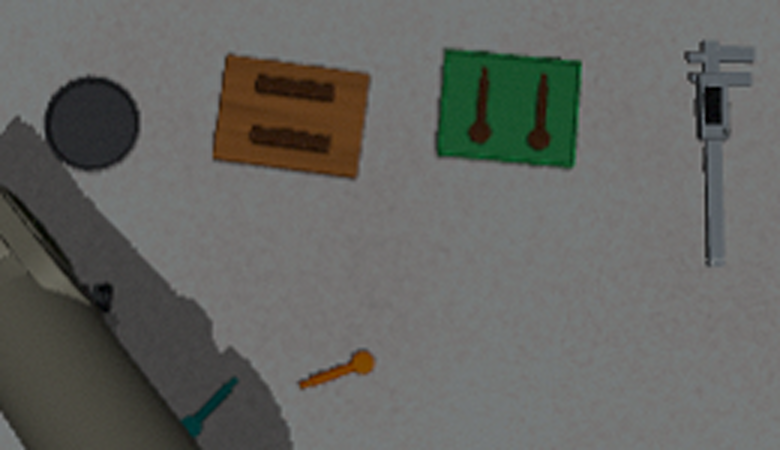

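Both pegs are in the tray. The die's top ring is centred near (321,209) in the wrist view.

```bash
python3 - <<'E'
from h import *
from bench import ctrl
f=np.load("wL.npz"); m=ctrl.camera_model("wrist"); m["pose"]=f["pose"]
print(cast(m,[[321,209],[321,204]],16).round(1), proj(m,[447.4,236.8,16]))
mt=ctrl.camera_model("top"); print(cast(mt,[[261,240]],16).round(1))
s=ctrl.observe(); q=s["ee_rot"]; r=R.from_quat([q[1],q[2],q[3],q[0]]).as_matrix()
for z in(16,):
  p=cast(m,[[321,209]],z)[0]; print("tool delta",(r.T@(p-s["tool_pos"])).round(1))
cv2.imwrite("pics/wLz.png",cv2.resize(f["im"][170:250,270:380,::-1],None,fx=6,fy=6,interpolation=cv2.INTER_CUBIC))
E
```

```text
[[448.5 232.   16. ]
 [452.1 231.6  16. ]] [[314.27444717 211.27704356]]
[[449.  231.6  16. ]]
tool delta [-1.2  0.2 32.9]
```

View pics/wLz.png

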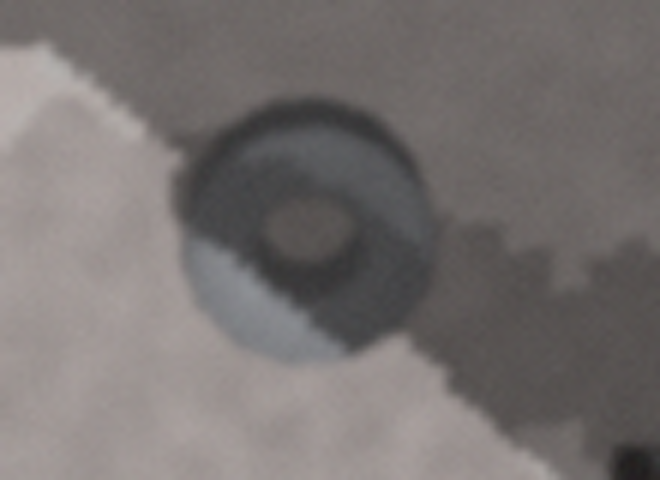

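Emit:
step_arm(
  motion=[
    {"dp": [-0.2, 0, 2.0], "angular": [0, 0, 0], "hand": 0.6},
    {"dp": [0, 0, 3.0], "angular": [0, 0, 0], "hand": 0.6},
    {"dp": [0, 0, 2.3], "angular": [0, 0, 0], "hand": 0.6},
    {"dp": [0, 0, 1.0], "angular": [0, 0, 0], "hand": 0.6},
    {"dp": [0, 0, 0], "angular": [0, 0, 0], "hand": 0.4},
    {"dp": [0, 0, 0], "angular": [0, 0, 0], "hand": 0.2},
    {"dp": [0, 0, 0], "angular": [0, 0, 0], "hand": 0},
    {"dp": [0, 0, 0], "angular": [0, 0, 0], "hand": 0},
    {"dp": [0, 0, 0], "angular": [0, 0, 0], "hand": 0},
  ],
  squeeze=60,
)

```text
clock: 28.25
tool_pos: [448.4, 232.3, -33.7]
ee_rot: [-0.0, 0.998, -0.058, 0.001]
wrist_force: [-0.8, -0.3, 5.9]
grip_width: 26.7
```

Emit:
step_arm(
  motion=[
    {"dp": [0, 0, -1.5], "angular": [0, 0, 0], "hand": 0},
    {"dp": [0, 0, -3.0], "angular": [0, 0, 0], "hand": 0},
    {"dp": [0, 0, -3.0], "angular": [0, 0, 0], "hand": 0},
    {"dp": [0, 0, 0], "angular": [0, 0, 0], "hand": 0},
  ],
)

```text
clock: 28.75
tool_pos: [449.4, 233.3, 43.6]
ee_rot: [-0.001, 0.998, -0.057, 0.002]
wrist_force: [0.8, 0.3, -0.7]
grip_width: 26.9
```

```bash
python3 w.py wM 16; python3 -c "
import cv2;im=cv2.imread('pics/wM.png');cv2.imwrite('pics/wMz.png',cv2.resize(im[180:400,220:420],None,fx=2.7,fy=2.7,interpolation=cv2.INTER_CUBIC))"
```

```text
tcp [449.4 233.3  43.6] yaw -6.58 w 26.9
```

View pics/wMz.png

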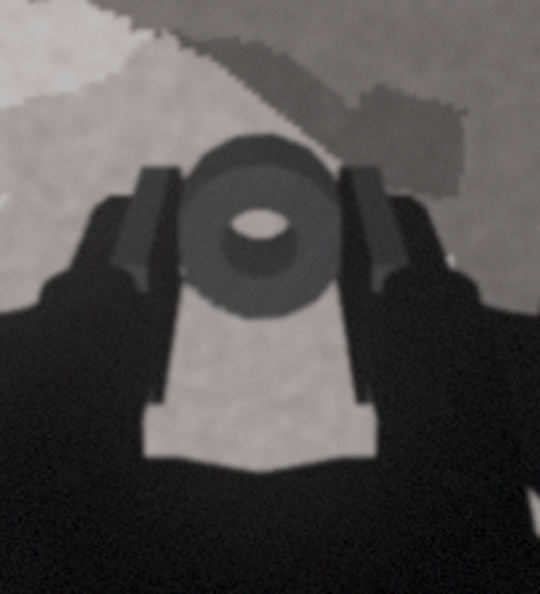

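The die is firmly held, centred at about (316,268). On to the dish.

Emit:
step_arm(
  motion=[
    {"dp": [3.5, 0.2, 0], "angular": [0, 0, 0], "hand": 0},
    {"dp": [5.0, 0.2, 0], "angular": [0, 0, 0], "hand": 0},
    {"dp": [5.0, 0.3, 0], "angular": [0, 0, 0], "hand": 0},
    {"dp": [5.1, 0.2, 0], "angular": [0, 0, 0], "hand": 0},
    {"dp": [0, 0, 0], "angular": [0, 0, 0], "hand": 0},
    {"dp": [0, 0, 0], "angular": [0, 0, 0], "hand": 0},
  ],
)

```text
clock: 29.55
tool_pos: [630.1, 202.0, 39.1]
ee_rot: [0.0, 0.998, -0.057, -0.001]
wrist_force: [-0.8, 0.3, -1.0]
grip_width: 26.8
```

```bash
python3 w.py wN 16
```

```text
tcp [630.1 202.   39.1] yaw -6.57 w 26.8
wood  [507. 162.] 1424 W [648.4  74.9] mean [651.2  74.5] 102.6 6.8 dir -9.1 [11. 82. 76.]
wood EDGE [605. 134.] 1996 W [663.6   7. ] mean [663.3   7.8] 54.7 19.1 dir 81.7 [ 11. 138.  87.]
wood EDGE [598. 215.] 2418 W [607.1   5. ] mean [607.5   6.1] 70.8 21.2 dir 81.6 [ 11. 134.  86.]
```

View pics/wN.png

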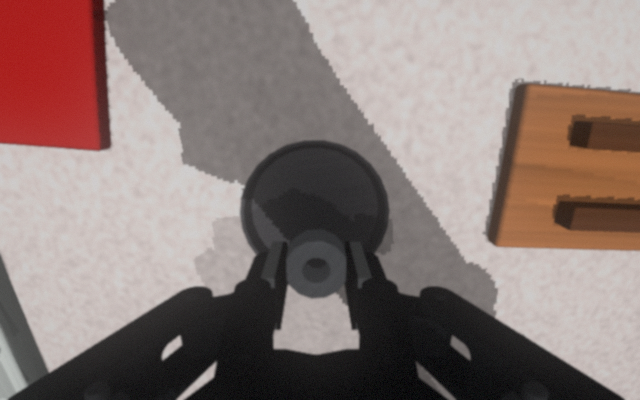

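The dish rim spans columns 241–388, centred near (315,210), with the die held at (316,265).

```bash
python3 - <<'E'
from h import *
from bench import ctrl
m=ctrl.camera_model("wrist"); m["pose"]=np.load("wN.npz")["pose"]
p=cast(m,[[315,140],[241,208],[388,208]],15); print(p.round(1))
u=np.array([np.cos(np.radians(-6.6)),np.sin(np.radians(-6.6))])
print("ctr from far rim",p[0,:2]-50*u,"from sides",p[1:,:2].mean(0))
E
```

```text
[[679.2 195.7  15. ]
 [640.7 249.4  15. ]
 [629.6 152.9  15. ]]
ctr from far rim [629.50604499 201.4556477 ] from sides [635.13729362 201.12679419]
```

Emit:
step_arm(
  motion=[
    {"dp": [0.2, 0, 2.0], "angular": [0, 0, 0], "hand": 0},
    {"dp": [0, 0, 2.3], "angular": [0, 0, 0], "hand": 0},
    {"dp": [0, 0, 1.5], "angular": [0, 0, 0], "hand": 0},
    {"dp": [0, 0, 0.7], "angular": [0, 0, 0], "hand": 0},
    {"dp": [0, 0, 0.3], "angular": [0, 0, 0], "hand": 0},
    {"dp": [0, 0, 0], "angular": [0, 0, 0], "hand": 0},
  ],
)

```text
clock: 30.35
tool_pos: [633.8, 201.7, -26.9]
ee_rot: [-0.0, 0.998, -0.058, 0.0]
wrist_force: [-0.5, 0.1, -0.7]
grip_width: 26.4
```

Emit:
step_arm(
  motion=[
    {"dp": [0, 0, 0.2], "angular": [0, 0, 0], "hand": 0},
    {"dp": [0, 0, 0], "angular": [0, 0, 0], "hand": 0},
  ],
)

```text
clock: 30.6
tool_pos: [633.6, 201.6, -29.1]
ee_rot: [-0.0, 0.998, -0.058, 0.0]
wrist_force: [0.0, 1.0, -1.3]
grip_width: 26.7
```

Emit:
step_arm(
  motion=[
    {"dp": [0, 0, 0], "angular": [0, 0, 0], "hand": 0.4},
    {"dp": [0, 0, 0], "angular": [0, 0, 0], "hand": 0.5},
    {"dp": [0, 0, 0], "angular": [0, 0, 0], "hand": 0.5},
    {"dp": [0, 0, -2.0], "angular": [0, 0, 0], "hand": 0.5},
    {"dp": [0, 0, -4.0], "angular": [0, 0, 0], "hand": 0.5},
    {"dp": [-2.0, 0, -5.0], "angular": [0, 0, 0], "hand": 0.5},
    {"dp": [-5.0, 0, -4.0], "angular": [0, 0, 0], "hand": 0.5},
    {"dp": [-5.0, 0, 0], "angular": [0, 0, 0], "hand": 0.5},
    {"dp": [-4.0, 0, 0], "angular": [0, 0, 0], "hand": 0.5},
    {"dp": [0, 0, 0], "angular": [0, 0, 0], "hand": 0.5},
  ],
)

```text
clock: 31.85
tool_pos: [473.5, 221.1, 121.7]
ee_rot: [-0.0, 0.998, -0.056, 0.001]
wrist_force: [0.6, -0.7, -0.2]
grip_width: 42.8
```

```bash
python3 w.py wO 16; python3 - <<'E'
from h import *
from bench import ctrl
m=ctrl.camera_model("top"); im,d=ctrl.grab_frame("top"); np.savez("topF.npz",im=im,d=d); cv2.imwrite("pics/top5z.png",cv2.resize(im[140:290,240:500,::-1],None,fx=3,fy=3,interpolation=cv2.INTER_CUBIC))
i2,d2=ctrl.grab_frame("side"); cv2.imwrite("pics/side5z.png",cv2.resize(i2[120:270,230:430,::-1],None,fx=4,fy=4,interpolation=cv2.INTER_CUBIC))
im0=np.load("top0.npz")["im"]
print("caliper region diff",np.abs(im[145:235,460:500].astype(int)-im0[145:235,460:500]).mean())
E
```

```text
tcp [473.5 221.1 121.7] yaw -6.38 w 42.8
wood EDGE [576.   6.] 1337 W [601.7  -6.9] mean [603.1 -12.3] 94.8 13.7 dir 87.4 [ 11. 138.  65.]
caliper region diff 2.819722222222222
```

View pics/top5z.png

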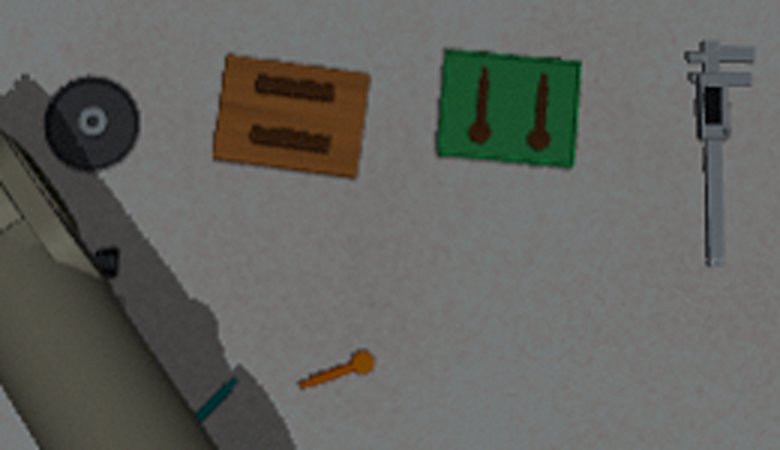

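View pics/side5z.png

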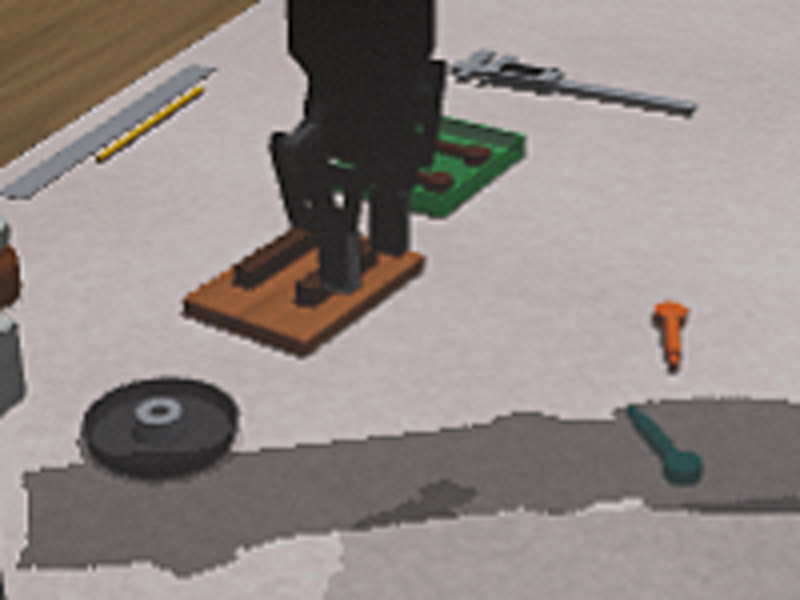

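View pics/wO.png

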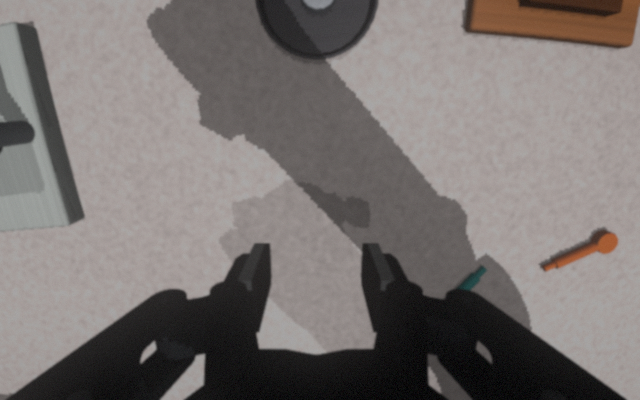

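Everything looks placed. One numeric check from the top frame before I hand in.

```bash
python3 - <<'E'
from h import *
from bench import ctrl
f=np.load("topF.npz"); im=f["im"]; d=f["d"]; m=ctrl.camera_model("top")
hsv=cv2.cvtColor(im,cv2.COLOR_RGB2HSV); H,S,V=hsv[...,0],hsv[...,1],hsv[...,2]
def box(x0,y0,x1,y1):
    r=np.zeros(H.shape,bool); r[y0:y1,x0:x1]=1; return r
c=np.array([634.5,-2.3]); a=np.radians(81.3); ey=np.array([np.cos(a),np.sin(a)]); ex=np.array([ey[1],-ey[0]])
for k,s,ce in comps((V<62)&(S>100)&box(312,160,362,197),40):
    cc,l,w,t,p=rect(m,k,31); print("blank",cc.round(1),round(l),round(w),"dir",round(t,1),"in board",((cc-c)@ex).round(1),((cc-c)@ey).round(1))
for k,s,ce in comps((H<40)&(S>90)&box(388,158,432,196),25):
    cc,l,w,t,p=rect(m,k,11); print("peg",cc.round(1),round(l),round(w),round(t,1))
dm=comps((V>85)&box(258,170,283,192),5)
for k,s,ce in dm: print("die",ce.round(1),cast(m,[ce],20)[0].round(1))
P=m["pose"]
def zw(u,v):
    x=cv2.undistortPoints(np.array([[[u,v]]],float),K(m),m["distortion"])[0,0]; dd=d[int(round(v)),int(round(u))]
    return (P@np.r_[x*dd,dd,1])[2].round(1)
print("z blanks",[zw(240+u/3,140+v/3) for u,v in((270,83),(320,93),(265,134),(315,142))],"pegs head/shank",[zw(240+u/3,140+v/3) for u,v in((480,132),(483,95),(539,139),(543,100))],"die",zw(240+92/3,140+113/3))
E
```

```text
blank [658.7  -5.2] 78 19 dir 81.5 in board 24.4 0.7
blank [607.2   0.8] 80 19 dir 81.6 in board -27.4 -1.0
peg [ 640.5 -194.5] 75 22 0.8
peg [ 633.2 -256.1] 75 19 -2.7
die [270.5 180. ] [632.  200.8  20. ]
z blanks [np.float64(32.4), np.float64(33.5), np.float64(37.5), np.float64(30.8)] pegs head/shank [np.float64(19.2), np.float64(15.6), np.float64(11.9), np.float64(15.2)] die 17.3
```

All positions are well inside their limits, so I'm handing in.

```bash
python3 - <<'E'
from bench import ctrl
print(ctrl.observe()["clock"]); print(ctrl.sign_off())
E
```

```text
32.0
the job is handed in; nothing more can be done
None
```

I sorted all five parts and handed the job in at 32.0 s of the 128 s allowed. Both blanks are on the cutting board, both pegs are in the green tray, and the die is in the dish; `sign_off` reports no verdict.

**Last checks, from the cameras:**
- **Blanks:** they lie +24 and −27 mm across the board from its centre and within 1 mm along it. Both are within 1° of its long side, and not stacked.
- **Pegs:** both are wholly inside the tray, about 30 mm either side of its centre. Their tops read 12 to 19 mm from the noisy top-camera depth, where 14 mm is expected. I had no sharper check that they lie level; the pictures show them lying flat.
- **Die:** it lies within about 1 mm of the dish centre and looks flat from the side.
- **Caliper:** it shows no visible change in the top view.
- **Gripper:** it is open and clear of everything.

**What went wrong or disagreed:**
- **Finger tips:** the shut tips were about 40 mm behind the reported TCP, not at it as the text says. The first grasp therefore closed on air above a blank. I measured the offset from the cameras and worked with it, which gave TCP heights below zero.
- **Bench contact:** lowering for the first peg pressed the fingers on the bench with about 33 N at the wrist. I backed up before gripping.
- **Die grip:** the opening read 27 mm on the 30 mm die, though the wrist picture showed it well held.

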